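# Load and tension the tool-holder cradle

## Task

Load the transport cradle: lay every standing tool holder on its side in a slot of its own, and push the loose wheel onto the D-shaft, flat to flat, until it snaps fully home. Only when all that is done, wind the wheel clockwise until it feels firm and the pointer of the keeper bar stands between the two lines, and let go; leave the wooden offcut and the spare nut alone.

Things in the scene. Friction and masses are not known exactly. Their poses are not given: they have to be found in the camera images.
- holder_0_mid (a point): Steel tool holder, 110 mm tall, 0.5 to 0.75 kg, standing on its black nut (may be absent). This point: on its axis, 55 mm above the underside; z runs from nut to taper end. From the underside up: nut radius 25 mm, 0-26 mm; body radius 22, 26-51; flange radius 31.5, 51-78 (its middle 10 mm from this point towards +z); taper radius 24 and less, 78-110. Grip across the flange, 63 mm.
- holder_1_mid (a point): Steel tool holder, 110 mm tall, 0.5 to 0.75 kg, standing on its black nut (may be absent). This point: on its axis, 55 mm above the underside; z runs from nut to taper end. From the underside up: nut radius 25 mm, 0-26 mm; body radius 22, 26-51; flange radius 31.5, 51-78 (its middle 10 mm from this point towards +z); taper radius 24 and less, 78-110. Grip across the flange, 63 mm.
- holder_2_mid (a point): Steel tool holder, 110 mm tall, 0.5 to 0.75 kg, standing on its black nut (may be absent). This point: on its axis, 55 mm above the underside; z runs from nut to taper end. From the underside up: nut radius 25 mm, 0-26 mm; body radius 22, 26-51; flange radius 31.5, 51-78 (its middle 10 mm from this point towards +z); taper radius 24 and less, 78-110. Grip across the flange, 63 mm.
- slot_0 (a point): Slot of the fixed cradle, nearest the robot; slots are 92 mm apart. Two black V-saddles, tops 40 mm above the worktop, 18 mm thick, 64 mm gap between them for the flange, floor 10 mm high. This point: where the mid point of a lying holder rests, either way round, leaning up to 0.07 rad; y along its axis to the stop wall (59 mm away, 52 mm high), x across, z up. The keeper bar, 48 mm high, is 82 to 87 mm away at -y.
- slot_1 (a point): Slot of the fixed cradle, in the middle; slots are 92 mm apart. Two black V-saddles, tops 40 mm above the worktop, 18 mm thick, 64 mm gap between them for the flange, floor 10 mm high. This point: where the mid point of a lying holder rests, either way round, leaning up to 0.07 rad; y along its axis to the stop wall (59 mm away, 52 mm high), x across, z up. The keeper bar, 48 mm high, is 82 to 87 mm away at -y.
- slot_2 (a point): Slot of the fixed cradle, farthest from the robot; slots are 92 mm apart. Two black V-saddles, tops 40 mm above the worktop, 18 mm thick, 64 mm gap between them for the flange, floor 10 mm high. This point: where the mid point of a lying holder rests, either way round, leaning up to 0.07 rad; y along its axis to the stop wall (59 mm away, 52 mm high), x across, z up. The keeper bar, 48 mm high, is 82 to 87 mm away at -y.
- wheel_hub (a point): Loose tension wheel, dark steel, 54 mm tall, 0.3 kg, lying flat: scalloped disc, 80 mm across, 12 mm thick, under a square hub 42 mm across flats. This point: on the axis, 38 mm above the underside, 16 mm below the top, the height to grip the hub. D-shaped bore right through: radius 14 mm, flat 7.5 mm from the axis; x points to the middle of the flat and is square to a face of the hub, z up.
- shaft_seat (a point): Foot of the upright D-shaft on the grey housing behind the stop wall: on its axis, at the shoulder where the wheel's underside rests, 52 mm above the worktop. Shaft 48 mm long, radius 13 mm, flat 6.5 mm from the axis; x points to the middle of the flat, turning with it; z up. The bore enters with flats within 0.09 rad. Spring balls stop the wheel 18 mm too high; a push of 10 to 15 N snaps it home.
- tension_shaft (a joint): Turn of the D-shaft, rad, 0 to 5.9, growing clockwise seen from above; 0 to 0.8 at the start. Drag 0.1 N m at first, rising evenly to 0.29 (firm) at 5.1 and 0.31 at the end; it stays where it is left. It draws the keeper bar towards the holders, 5 mm per rad; the pointer at the bar's near end stands between the two black lines on the white strip from 4.6 to 5.6. The wheel has 0.1 to 0.25 rad of play on it.
- offcut_mid (a point): A wooden offcut, 45 x 110 x 22 mm, a bystander. This point is at its centre.
- nut_mid (a point): A loose black collet nut, 53 mm across and 22 mm tall, at the far right, a bystander. This point is at its centre.
Things that resemble listed ones, but are neither listed nor needed, are in the scene too. Leave any green or red look-alike of the part that bears wheel_hub alone.

How it is judged (in metres and radians):
On the way, in this order (a step that is already met when the one before it is completed fails the run):
1. all holders lie in slots and the wheel is snapped onto the shaft, which is not yet wound (((x of holder_0_mid in the frame of slot_0 between -0.009 and 0.009 m and y of holder_0_mid in the frame of slot_0 between -0.014 and 0.014 m and z of holder_0_mid in the frame of slot_0 between -0.009 and 0.009 m and angle between the z axis of holder_0_mid and the y axis of slot_0, either way round below 0.15 rad) or (x of holder_0_mid in the frame of slot_1 between -0.009 and 0.009 m and y of holder_0_mid in the frame of slot_1 between -0.014 and 0.014 m and z of holder_0_mid in the frame of slot_1 between -0.009 and 0.009 m and angle between the z axis of holder_0_mid and the y axis of slot_1, either way round below 0.15 rad) or (x of holder_0_mid in the frame of slot_2 between -0.009 and 0.009 m and y of holder_0_mid in the frame of slot_2 between -0.014 and 0.014 m and z of holder_0_mid in the frame of slot_2 between -0.009 and 0.009 m and angle between the z axis of holder_0_mid and the y axis of slot_2, either way round below 0.15 rad)) and ((x of holder_1_mid in the frame of slot_0 between -0.009 and 0.009 m and y of holder_1_mid in the frame of slot_0 between -0.014 and 0.014 m and z of holder_1_mid in the frame of slot_0 between -0.009 and 0.009 m and angle between the z axis of holder_1_mid and the y axis of slot_0, either way round below 0.15 rad) or (x of holder_1_mid in the frame of slot_1 between -0.009 and 0.009 m and y of holder_1_mid in the frame of slot_1 between -0.014 and 0.014 m and z of holder_1_mid in the frame of slot_1 between -0.009 and 0.009 m and angle between the z axis of holder_1_mid and the y axis of slot_1, either way round below 0.15 rad) or (x of holder_1_mid in the frame of slot_2 between -0.009 and 0.009 m and y of holder_1_mid in the frame of slot_2 between -0.014 and 0.014 m and z of holder_1_mid in the frame of slot_2 between -0.009 and 0.009 m and angle between the z axis of holder_1_mid and the y axis of slot_2, either way round below 0.15 rad)) and ((x of holder_2_mid in the frame of slot_0 between -0.009 and 0.009 m and y of holder_2_mid in the frame of slot_0 between -0.014 and 0.014 m and z of holder_2_mid in the frame of slot_0 between -0.009 and 0.009 m and angle between the z axis of holder_2_mid and the y axis of slot_0, either way round below 0.15 rad) or (x of holder_2_mid in the frame of slot_1 between -0.009 and 0.009 m and y of holder_2_mid in the frame of slot_1 between -0.014 and 0.014 m and z of holder_2_mid in the frame of slot_1 between -0.009 and 0.009 m and angle between the z axis of holder_2_mid and the y axis of slot_1, either way round below 0.15 rad) or (x of holder_2_mid in the frame of slot_2 between -0.009 and 0.009 m and y of holder_2_mid in the frame of slot_2 between -0.014 and 0.014 m and z of holder_2_mid in the frame of slot_2 between -0.009 and 0.009 m and angle between the z axis of holder_2_mid and the y axis of slot_2, either way round below 0.15 rad)) and z of wheel_hub in the frame of shaft_seat between 0.034 and 0.041 m and horizontal distance between wheel_hub and shaft_seat below 0.004 m and angle between wheel_hub's own z axis and vertical below 0.08 rad and angle between the x axis of wheel_hub and the x axis of shaft_seat, either way round below 0.4 rad and value of joint tension_shaft below 3 rad), for 0.2 s.
2. the shaft is wound until the pointer stands between the lines (z of wheel_hub in the frame of shaft_seat between 0.034 and 0.041 m and horizontal distance between wheel_hub and shaft_seat below 0.004 m and angle between wheel_hub's own z axis and vertical below 0.08 rad and angle between the x axis of wheel_hub and the x axis of shaft_seat, either way round below 0.4 rad and value of joint tension_shaft between 4.6 and 5.6 rad), for 0.2 s.
At the end, for the whole second after the job is handed in: Every holder lies in a slot of its own (centre within 9 mm across and in height, 14 mm along the slot, axis within 0.15 rad), the wheel sits fully home on the D-shaft (within 3 mm of its seat, within 4 mm of the axis), the shaft stands between 4.6 and 5.6 rad, and all is at rest (all of step 2 and ((x of holder_0_mid in the frame of slot_0 between -0.009 and 0.009 m and y of holder_0_mid in the frame of slot_0 between -0.014 and 0.014 m and z of holder_0_mid in the frame of slot_0 between -0.009 and 0.009 m and angle between the z axis of holder_0_mid and the y axis of slot_0, either way round below 0.15 rad) or (x of holder_0_mid in the frame of slot_1 between -0.009 and 0.009 m and y of holder_0_mid in the frame of slot_1 between -0.014 and 0.014 m and z of holder_0_mid in the frame of slot_1 between -0.009 and 0.009 m and angle between the z axis of holder_0_mid and the y axis of slot_1, either way round below 0.15 rad) or (x of holder_0_mid in the frame of slot_2 between -0.009 and 0.009 m and y of holder_0_mid in the frame of slot_2 between -0.014 and 0.014 m and z of holder_0_mid in the frame of slot_2 between -0.009 and 0.009 m and angle between the z axis of holder_0_mid and the y axis of slot_2, either way round below 0.15 rad)) and ((x of holder_1_mid in the frame of slot_0 between -0.009 and 0.009 m and y of holder_1_mid in the frame of slot_0 between -0.014 and 0.014 m and z of holder_1_mid in the frame of slot_0 between -0.009 and 0.009 m and angle between the z axis of holder_1_mid and the y axis of slot_0, either way round below 0.15 rad) or (x of holder_1_mid in the frame of slot_1 between -0.009 and 0.009 m and y of holder_1_mid in the frame of slot_1 between -0.014 and 0.014 m and z of holder_1_mid in the frame of slot_1 between -0.009 and 0.009 m and angle between the z axis of holder_1_mid and the y axis of slot_1, either way round below 0.15 rad) or (x of holder_1_mid in the frame of slot_2 between -0.009 and 0.009 m and y of holder_1_mid in the frame of slot_2 between -0.014 and 0.014 m and z of holder_1_mid in the frame of slot_2 between -0.009 and 0.009 m and angle between the z axis of holder_1_mid and the y axis of slot_2, either way round below 0.15 rad)) and ((x of holder_2_mid in the frame of slot_0 between -0.009 and 0.009 m and y of holder_2_mid in the frame of slot_0 between -0.014 and 0.014 m and z of holder_2_mid in the frame of slot_0 between -0.009 and 0.009 m and angle between the z axis of holder_2_mid and the y axis of slot_0, either way round below 0.15 rad) or (x of holder_2_mid in the frame of slot_1 between -0.009 and 0.009 m and y of holder_2_mid in the frame of slot_1 between -0.014 and 0.014 m and z of holder_2_mid in the frame of slot_1 between -0.009 and 0.009 m and angle between the z axis of holder_2_mid and the y axis of slot_1, either way round below 0.15 rad) or (x of holder_2_mid in the frame of slot_2 between -0.009 and 0.009 m and y of holder_2_mid in the frame of slot_2 between -0.014 and 0.014 m and z of holder_2_mid in the frame of slot_2 between -0.009 and 0.009 m and angle between the z axis of holder_2_mid and the y axis of slot_2, either way round below 0.15 rad)) and linear speed of each of holder_0, holder_1, holder_2, wheel below 0.02 m/s); the robot touches nothing.
It fails at once if the offcut or the spare nut is pushed more than 30 mm (distance of any of offcut_mid, nut_mid from where it was at the start of the episode above 0.03 m).
Of holder_0, holder_1, holder_2 only 2 to 3 are there at a start; the rules pass over those that are not, and their reading is None.
At some moment in a run one of holder_0, holder_1, holder_2, wheel may be knocked a few centimetres aside while the robot is not near it.
Once in a run the grip may slacken for a moment while it holds something.
It also fails if it takes over 210 s, if anything falls off the work surface, if the arm or the gripper's body presses on something with over 40 N, if the wrist force passes 120 N, or if a joint passes its speed limit or range.

## Robot

A 6-joint arm with a two-finger parallel gripper is mounted at the origin on a cart in front of the work surface, level with it; the furniture and walls round the work are solid. World frame = base frame: x ahead of the robot, y to its left, z up, the work surface at z = 0. Lengths are in m, angles in degrees, forces in N, time in s.
With the tool pointing down it reaches from about 0.25 to 0.725 m from the base axis. Payload 9.7 kg.
Tool frame: the origin (TCP) lies at the very end of the fingers, on their centre line; the grasp point (between the pads) lies 19 mm behind it (bot.hold_point_z is the distance from the TCP to the grasp point, in m); z points along the fingers, y is the line along which they close (so a half turn about z gives the same grasp; the last joint's range is limited). The gripper opens to 85 mm and grips with 20 to 120 N. Pads are 22 mm wide; open, the fingers measure 114 mm over their backs; the gripper's body (76 mm by 85 mm) begins 54 mm behind the grasp point. The pads swing forward as they close: fully open they stand 13 mm farther back than shut.
Start: joints at [-66.75, 4.979, 10.078, 95.1, 0, 90], TCP at [0.217, -0.505, 0.231] pointing down, gripper open.
Joint ranges: [-179.16, 179.16], [-48.56, 103.87], [-65.8, 70.77], [-126.05, 130.52], [-82.76, 87.17], [-180, 180]. Speed limits (degrees/s): [127.2, 127.2, 147.25, 180, 180, 180].

## Interface

Orientations are given as [roll, pitch, yaw] about the fixed x, y, z axes, in that order (R = Rz(yaw) Ry(pitch) Rx(roll)).
In Python, from workcell import bot gives the robot as it stands.
- The arm moves only by the tool play_rows, never from a script. Its argument "targets" is a list of rows, each an object with "grip": the closure in counts, from 0 (fully open) to 255 (shut); "linear": the shift along the world's x, y, z in cm, a list of three; "delta_rot": the turn, a rotation vector about the world's x, y, z in rad, a list of three. A call has 1 to 10 rows; each row is the pose to reach, as a shift and turn from the pose commanded when the call began; what a row does not reach only later rows make up. A row lasts 1/10 s, in which the tool goes at most 50 mm and 8.59 degrees, less where a joint would pass 70% of its speed; a pose out of reach is approached as far as the arm can. A call with a gripper value outside its range is refused whole. The fingers move at their own pace and stop on an object; "force" is the grip in N (left out, the last holds). Time passes only in rows, so rows that repeat a pose let the fingers close. It gives the time, the measured TCP pose, the force, the opening and the grip force at its end, in the units of the state.
- bot.get_obs(): the state, without advancing time (a new reading comes with each control period).
- bot.camera(name): name is "scene" or "side" or "wrist"; returns a dict with "color" (480x640x3 uint8, red, green, blue), "range_z" (480x640 float32, m along the optical axis (not along the pixel's ray), 0 where there is no reading), "fov_y" (degrees; the focal length in pixels is half the picture's height over the tangent of half this angle, whatever the lens; pixels are square), "cx", "cy" (the principal point, pixels), "dist_coeffs" ([k1, k2, p1, p2, k3] as OpenCV has them; the pictures are not rectified), "world_to_cam" (4x4, takes a point from world to camera coordinates). Camera axes: x right, y up, looking along -z (the intrinsics and any distortion apply to the point x, -y, -z); pixel columns grow to the right and rows downward; lengths in m; the calibration is good to about 2 mm. A picture is of the moment at which its call begins.
- bot.job_done(): hands the job in; it is judged then, once.
Trained networks look in a picture, given as the dict that the camera call returned (one of the last four; its "shot" number tells which), for a name from the list of things; names that differ only in an ending like _2 or _b are one class to them, and where a whole thing is asked for, a point or a joint stands for the part that bears it (a point fixed in the world has none). Each returns a list of dicts, best first, with "conf" (0 to 1); they miss things now and then, are a little off and sometimes report something else, mostly with a low value. They report only what shows in the picture. A call takes as long as a camera call. They do not tell look-alikes from the thing itself.
- bot.search_frame(picture, target): "box" ([left, top, right, bottom] in pixels, round what is visible of it).
- bot.trace(picture, target): "pixels" (480x640 bool, what is visible of it) and "box" ([left, top, right, bottom] in pixels, round what is visible of it).
- bot.pinpoint(picture, target): "pixel" ([column, row] in pixels: a listed point, or the origin of a listed thing).
The state is a dict: "time": time; "q": joint angles; "qd": joint speeds; "joint_efforts": joint torques, N m; "ee_pos": TCP position; "tcp_rot": TCP orientation; "wrist_force": force on the tool from outside, world axes, zero at the start; "torque": the same for the moment, N m; "opening": finger opening in m; "grasp_force": force on a finger pad.
Only numpy, scipy, OpenCV 4.12 (cv2) and the standard library are available. Lean on these libraries where they do the work, as an engineer would, in place of code of your own. Each camera call takes 0.05 s, during which the arm holds its last target. There are 200 camera calls.

## Working session

There is one attempt and no reset: what is moved stays moved. The work goes in short steps, Python scripts to look and compute and a tool call to move; the robot and the scene stay as the last step left them, time stands still between calls to the robot, and variables do not carry over. Pictures are saved under pics/ and viewed, at most 14 in all, crops included, and the job is handed in when it is done.

Besides the shell and the picture viewer there is one more tool, called after "Request:" in YAML: its name, and indented under it one key for each argument. play_rows: Moves the arm, as the interface text tells. Its arguments: {"type":"object","properties":{"targets":{"type":"array","items":{"type":"object","properties":{"grip":{"type":"number"},"linear":{"type":"array","items":{"type":"number"}},"delta_rot":{"type":"array","items":{"type":"number"}}}}},"force":{"type":"number"}},"required":["targets"]}

```bash
mkdir -p pics; cat > h.py <<'E'
import numpy as np, cv2
from workcell import bot
def K(p):
    f=240/np.tan(np.radians(p["fov_y"])/2)
    return np.array([[f,0,p["cx"]],[0,f,p["cy"]],[0,0,1.]]),np.array(p["dist_coeffs"],float)
def ray(p,px):
    k,d=K(p); u=cv2.undistortPoints(np.array(px,float).reshape(-1,1,2),k,d)[:,0]
    W=np.array(p["world_to_cam"]);R=W[:3,:3];c=-R.T@W[:3,3]
    return c,np.c_[u[:,0],-u[:,1],-np.ones(len(u))]@R   # depth-normalised world dirs
def at_z(p,px,z):
    c,d=ray(p,px); return c+d*((z-c[2])/d[:,2])[:,None]
def cloud(p,mask=None):
    r=np.array(p["range_z"]); m=r>0
    if mask is not None:m&=mask
    v,u=np.nonzero(m); c,d=ray(p,np.c_[u,v]); return c+d*r[v,u][:,None],np.c_[u,v]
def proj(p,X):
    k,d=K(p);W=np.array(p["world_to_cam"]);X=np.atleast_2d(X)@W[:3,:3].T+W[:3,3]
    X=X*[1,-1,-1]; return cv2.projectPoints(X,np.zeros(3),np.zeros(3),k,d)[0][:,0]
def save(p,n,crop=None,s=1):
    im=np.array(p["color"])[:,:,::-1]
    if crop: l,t,r,b=crop; im=im[t:b,l:r]
    cv2.imwrite("pics/"+n,cv2.resize(im,None,fx=s,fy=s,interpolation=cv2.INTER_CUBIC))
E
python3 - <<'E'
from h import *
for n in ["scene","side"]:
    p=bot.camera(n); save(p,n+"0.png")
    W=np.array(p["world_to_cam"]);print(n,-W[:3,:3].T@W[:3,3],p["fov_y"])
    for t in ["holder_0_mid","slot_0","slot_1","slot_2","wheel_hub","shaft_seat","offcut_mid","nut_mid"]:
        for r in bot.pinpoint(p,t):
            z={"h":.055,"s":.035,"w":.038,"o":.011,"n":.011}[t[0]]
            if t=="shaft_seat":z=.052
            print(t,round(r["conf"],2),np.round(r["pixel"]),np.round(at_z(p,r["pixel"],z)[0],3))
print(bot.get_obs())
E
```

```text
scene [-0.26748537  0.80670991  0.70538045] 52.29019793098227
slot_0 0.89 [267. 275.] [0.525 0.182 0.035]
slot_0 0.74 [245. 262.] [0.609 0.185 0.035]
slot_0 0.59 [288. 292.] [0.435 0.19  0.035]
slot_0 0.37 [429. 228.] [ 0.394 -0.325  0.035]
slot_1 0.89 [267. 275.] [0.525 0.182 0.035]
slot_1 0.74 [245. 262.] [0.609 0.185 0.035]
slot_1 0.59 [288. 292.] [0.435 0.19  0.035]
slot_1 0.37 [429. 228.] [ 0.394 -0.325  0.035]
slot_2 0.89 [267. 275.] [0.525 0.182 0.035]
slot_2 0.74 [245. 262.] [0.609 0.185 0.035]
slot_2 0.59 [288. 292.] [0.435 0.19  0.035]
slot_2 0.37 [429. 228.] [ 0.394 -0.325  0.035]
wheel_hub 0.96 [375. 248.] [ 0.424 -0.113  0.038]
wheel_hub 0.75 [344. 264.] [0.429 0.006 0.038]
wheel_hub 0.61 [198. 340.] [0.432 0.437 0.038]
shaft_seat 0.62 [229. 294.] [0.505 0.309 0.052]
offcut_mid 0.73 [245. 262.] [0.643 0.162 0.011]
offcut_mid 0.58 [424. 228.] [ 0.428 -0.357  0.011]
nut_mid 0.51 [385. 205.] [ 0.611 -0.396  0.011]
side [ 0.32563215 -1.19897867  0.8217467 ] 47.21381153983249
slot_0 0.94 [276. 226.] [0.407 0.223 0.035]
slot_0 0.7 [342. 223.] [0.605 0.225 0.035]
slot_0 0.65 [3
[... 551 characters left out ...]
 374.] [ 0.615 -0.392  0.011]
{'time': 0.9, 'q': array([-6.67505412e+01,  4.97890480e+00,  1.00793884e+01,  9.51004607e+01,
       -7.88162887e-05,  8.99998616e+01]), 'qd': array([-0.01741736, -0.00496057,  0.00651286, -0.02731705, -0.07686088,
        0.01865843]), 'joint_efforts': array([-8.32130900e-05, -5.20098281e+01,  4.64852643e+01,  1.44010985e-03,
        6.62173625e-05,  1.48909544e-05]), 'ee_pos': array([ 0.21710262, -0.50533419,  0.23129462]), 'tcp_rot': array([1.79999977e+02, 7.88163440e-05, 2.32495972e+01]), 'wrist_force': array([-0.62365113, -0.59178765, -1.08973913]), 'torque': array([ 0.02619491, -0.00023854,  0.00504394]), 'grasp_force': 0.0, 'opening': 0.08546519072942388}
```

View pics/scene0.png

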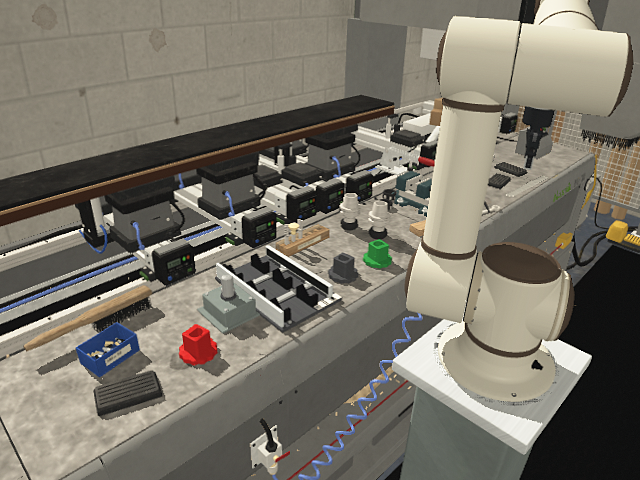

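View pics/side0.png

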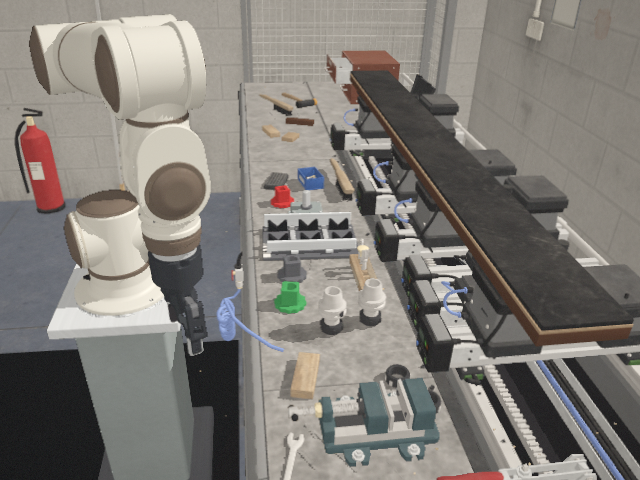

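Scene: the dark wheel is at scene (344,264). Its look-alikes are green at (377,253) and red at (198,343). Two holders stand at (348,212) and (377,220), the shaft is at (227,287), the cradle near (270,280), and a brush lies behind the cradle. In the side view the holders are at (332,310) and (371,300). Next I measure with depth.

```bash
python3 - <<'E'
from h import *
for n in ["scene","side"]:
    p=bot.camera(n)
    for t in ["holder_0_mid","wheel_hub"]:
        for r in bot.trace(p,t):
            X,u=cloud(p,r["pixels"]); c=np.array(p["color"])[u[:,1],u[:,0]].mean(0)
            k=X[:,2]>np.percentile(X[:,2],98)-.006
            print(n,t,round(r["conf"],2),np.round(r["box"]),c.round(),"top",X[k].mean(0).round(3),"n",len(X),"mean",X.mean(0).round(3), np.percentile(X,[2,98],axis=0).round(3).tolist())
    X,u=cloud(p); 
    # shaft top, z ~ .1
    s=X[(abs(X[:,0]-.5)<.05)&(abs(X[:,1]-.31)<.05)&(X[:,2]>.085)&(X[:,2]<.12)]
    print("shaft",len(s),s.mean(0).round(4) if len(s) else 0, np.percentile(s,[3,97],axis=0).round(3).tolist() if len(s) else 0)
    for lo,hi in [(.045,.050),(.050,.056)]:
        s=X[(X[:,0]>.34)&(X[:,0]<.72)&(X[:,1]>.1)&(X[:,1]<.3)&(X[:,2]>lo)&(X[:,2]<hi)]
        if len(s): h=np.histogram(s[:,1],np.arange(.1,.31,.01)); print(lo,h[0])
E
```

```text
scene holder_0_mid 0.37 [366. 200. 391. 240.] [143. 137. 124.] top [ 0.502 -0.219  0.108] n 666 mean [ 0.499 -0.214  0.061] [[0.474, -0.289, 0.0], [0.581, -0.192, 0.11]]
scene wheel_hub 0.62 [181. 328. 216. 361.] [172.  36.  33.] top [0.437 0.441 0.054] n 1119 mean [0.428 0.444 0.028] [[0.402, 0.405, 0.002], [0.46, 0.474, 0.056]]
scene wheel_hub 0.61 [328. 256. 358. 281.] [65. 65. 64.] top [0.426 0.008 0.053] n 594 mean [0.423 0.016 0.028] [[0.395, -0.014, 0.004], [0.454, 0.042, 0.055]]
scene wheel_hub 0.59 [363. 242. 392. 268.] [ 47. 127.  58.] top [ 0.414 -0.113  0.053] n 605 mean [ 0.409 -0.105  0.028] [[0.381, -0.137, 0.002], [0.443, -0.079, 0.056]]
shaft 104 [0.4984 0.3149 0.0953] [[0.491, 0.303, 0.086], [0.51, 0.324, 0.102]]
0.045 [182 105   0   0   0   0   0   0   0   0   0   0   0   0   0  43 102  58
  56  43]
0.05 [ 25  15   0   0   0   0   0   0   0   0   0   0   0   0   0 115  99   0
   2  15]
side wheel_hub 0.73 [271. 284. 306. 314.] [ 75. 153.  90.] top [ 0.415 -0.121  0.056] n 716 mean [ 0.415 -0.129  0.029] [[0.382, -0.154, 0.006], [0.45, -0.097, 0.058]]
side wheel_hub 0.69 [274. 253. 302. 283.] [102. 101. 102.] top [0.431 0.001 0.056] n 579 mean [ 0.43  -0.008  0.031] [[0.397, -0.032, 0.008], [0.463, 0.025, 0.058]]
shaft 61 [0.5024 0.3064 0.0967] [[0.492, 0.298, 0.086], [0.514, 0.322, 0.106]]
0.045 [118  29   2   0   2   4   0   0   0   0   0   0   5   1  13  79  21  16
  49  48]
0.05 [ 78  13   0   0   0   0   0   0   0   0   0   0   0   0  11 122  59   6
  21  37]
```

Request:
play_rows:
  targets:
    - {"grip":0,"linear":[5,10,6],"delta_rot":[0,0,0.2]}
    - {"grip":0,"linear":[15,45,12],"delta_rot":[0,0,1.1]}
    - {"grip":0,"linear":[15,45,12],"delta_rot":[0,0,1.1]}
    - {"grip":0,"linear":[15,45,12],"delta_rot":[0,0,1.1]}
    - {"grip":0,"linear":[15,45,12],"delta_rot":[0,0,1.1]}
    - {"grip":0,"linear":[15,45,12],"delta_rot":[0,0,1.1]}
    - {"grip":0,"linear":[15,45,12],"delta_rot":[0,0,1.1]}
    - {"grip":0,"linear":[15,45,12],"delta_rot":[0,0,1.1]}
    - {"grip":0,"linear":[15,45,12],"delta_rot":[0,0,1.1]}
    - {"grip":0,"linear":[15,45,12],"delta_rot":[0,0,1.1]}

```text
time: 2.2
ee_pos: [0.3672, -0.0531, 0.3522]
tcp_rot: [179.9, -0.0, 86.3]
wrist_force: [1.3, -0.1, 0.1]
opening: 0.0856
grasp_force: 0.0
```

```bash
cat > look.py <<'E'
from h import *
import sys
p=bot.camera("wrist"); save(p,sys.argv[1]); np.save("last.npy",p,allow_pickle=True)
W=np.array(p["world_to_cam"]);print("cam",(-W[:3,:3].T@W[:3,3]).round(3),"look",(-W[2,:3]).round(2),p["fov_y"])
o=bot.get_obs();print(o["time"],o["ee_pos"].round(4),o["tcp_rot"].round(2),o["q"].round(1))
for t in sys.argv[2:]:
    z={"h":.055,"s":.035,"w":.038,"o":.011,"n":.011}[t[0]]
    if t=="shaft_seat":z=.052
    for r in bot.pinpoint(p,t): print(t,round(r["conf"],2),np.round(r["pixel"]),at_z(p,r["pixel"],z)[0].round(4))
E
python3 look.py w1.png holder_0_mid wheel_hub slot_0 shaft_seat
```

```text
cam [0.372 0.016 0.496] look [-0.02 -0.27 -0.96] 69.31672599133746
2.25 [ 0.3685 -0.0491  0.353 ] [ 1.7986e+02 -1.2000e-01  8.6500e+01] [-7.700e+00 -1.420e+01  6.300e+00  1.103e+02  1.000e-01  8.580e+01]
wheel_hub 0.94 [362. 236.] [ 0.4188 -0.1164  0.038 ]
wheel_hub 0.6 [371. 144.] [0.4351 0.0052 0.038 ]
wheel_hub 0.47 [368. 385.] [ 0.421 -0.36   0.038]
```

View picture.

View pics/w1.png

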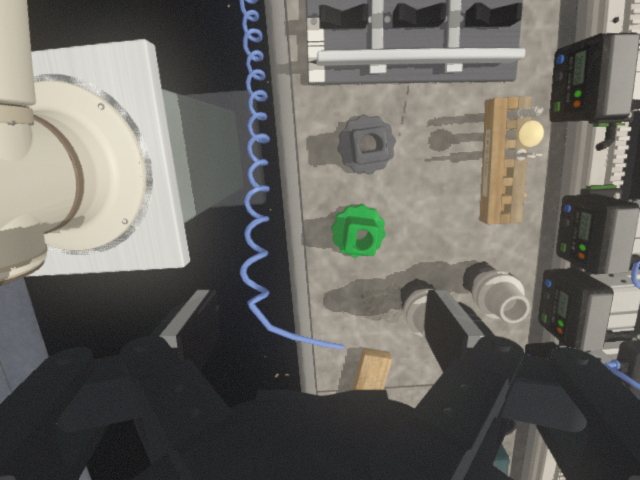

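Scene (344,264) / wrist (368,145) is the dark-grey wheel I want; green is at wrist (360,232). Two holders stand at wrist (420,310) and (500,298). I'll move above the holders.

Request:
play_rows:
  targets:
    - {"grip":0,"linear":[13,-15,6],"delta_rot":[0,0,0.06]}
    - {"grip":0,"linear":[13,-15,6],"delta_rot":[0,0,0.06]}
    - {"grip":0,"linear":[13,-15,6],"delta_rot":[0,0,0.06]}
    - {"grip":0,"linear":[13,-15,6],"delta_rot":[0,0,0.06]}
    - {"grip":0,"linear":[13,-15,6],"delta_rot":[0,0,0.06]}
    - {"grip":0,"linear":[13,-15,6],"delta_rot":[0,0,0.06]}
    - {"grip":0,"linear":[13,-15,6],"delta_rot":[0,0,0.06]}

```text
time: 3.15
ee_pos: [0.4962, -0.2063, 0.411]
tcp_rot: [-180.0, -0.0, 89.6]
wrist_force: [-0.6, 0.7, 0.0]
opening: 0.0854
grasp_force: 0.0
```

```bash
python3 look.py w2.png holder_0_mid wheel_hub; python3 - <<'E'
from h import *
from scipy.spatial.transform import Rotation as Ro
# fit holders from depth in wrist view + IK angles
p=np.load("last.npy",allow_pickle=True).item()
X,u=cloud(p)
s=X[(X[:,2]>.095)&(X[:,2]<.13)&(X[:,0]>.4)&(X[:,0]<.68)&(X[:,1]<-.08)&(X[:,1]>-.32)]
lab=cv2.connectedComponents((np.histogram2d(s[:,0],s[:,1],bins=[np.arange(.4,.68,.004),np.arange(-.32,-.08,.004)])[0]>2).astype(np.uint8))
L=lab[1][np.clip(((s[:,0]-.4)/.004).astype(int),0,68),np.clip(((s[:,1]+.32)/.004).astype(int),0,58)]
for i in range(1,lab[0]):
    q=s[L==i]
    if len(q)>60: print(len(q),q.mean(0).round(4),np.percentile(q,[3,97],axis=0).round(3).tolist())
def ik(phi,t,j1,xup):
    ph=np.radians(phi);t=np.radians(t)
    z=np.array([np.cos(ph)*np.cos(t),np.sin(ph)*np.cos(t),-np.sin(t)])
    x=np.array([np.cos(ph)*np.sin(t),np.sin(ph)*np.sin(t),np.cos(t)])*xup
    R=np.c_[x,np.cross(z,x),z]
    A=Ro.from_euler('z',-j1,degrees=True).as_matrix()@R   # = Ry(P)Rz(a)F Rz(-j6)
    F=np.array([[0,0,1],[0,-1,0],[1,0,0.]]) # j6=180:P=0: tool x=up
    zz=A[:,2]; a=np.degrees(np.arcsin(zz[1])); P=np.degrees(np.arctan2(-zz[2],zz[0]))
    B=Ro.from_euler('YZ',[P,a],degrees=True).as_matrix()
    C=B.T@A; g=F.T@C; r=np.degrees(np.arctan2(g[1,0],g[0,0]))
    return P.round(1),a.round(1),(180-r).round(1)
for args in [(-23,20,-23,1),(0,20,-34,1),(-10,20,-29,1),(-40,20,-18,1)]: print(args,ik(*args))
E
```

```text
cam [ 0.497 -0.137  0.554] look [-0.   -0.27 -0.96] 69.31672599133746
3.2 [ 0.496  -0.2056  0.4116] [179.99  -0.    89.64] [-22.5  12.8  40.3 117.4   0.   67.8]
wheel_hub 0.89 [266. 124.] [ 0.4178 -0.1152  0.038 ]
wheel_hub 0.71 [275.  26.] [0.4352 0.0103 0.038 ]
440 [ 0.5028 -0.2203  0.1075] [[0.484, -0.24, 0.097], [0.521, -0.203, 0.112]]
503 [ 0.5965 -0.1996  0.1068] [[0.579, -0.219, 0.096], [0.616, -0.181, 0.112]]
(-23, 20, -23, 1) (np.float64(20.0), np.float64(0.0), np.float64(180.0))
(0, 20, -34, 1) (np.float64(23.7), np.float64(31.7), np.float64(193.0))
(-10, 20, -29, 1) (np.float64(21.1), np.float64(17.8), np.float64(186.7))
(-40, 20, -18, 1) (np.float64(21.4), np.float64(-20.6), np.float64(172.1))
```

View pics/w2.png

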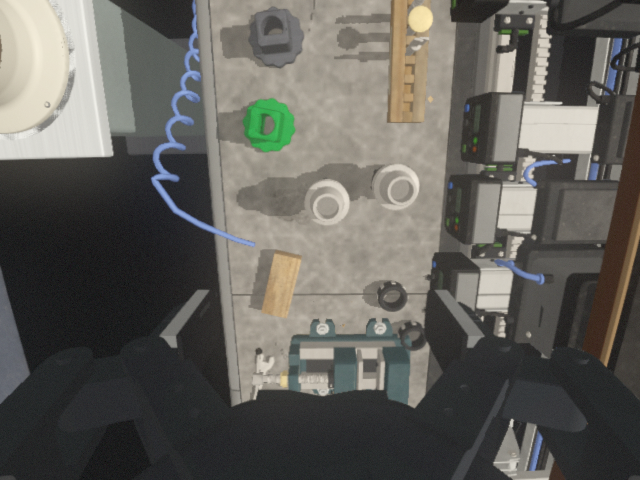

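Wrist view: the holders are at (327,203) and (396,187), i.e. A (0.503,-0.220) and B (0.597,-0.200). Green is at (268,125), the dark wheel at (275,38), the offcut at (282,283) and the spare nuts at (392,295). Now I start turning the wrist to bring the camera side up for a side-on grasp, tilting a little to identify the arm lengths.

Request:
play_rows:
  targets:
    - {"grip":0,"linear":[-3,0,0],"delta_rot":[0,0,1.4]}
    - {"grip":0,"linear":[-3,0,0],"delta_rot":[0,0,1.4]}
    - {"grip":0,"linear":[-3,0,0],"delta_rot":[0,0,1.4]}
    - {"grip":0,"linear":[-3,0,0],"delta_rot":[0,0,1.4]}
    - {"grip":0,"linear":[-3,0,0],"delta_rot":[0,0,1.4]}
    - {"grip":0,"linear":[-3,0,0],"delta_rot":[0,0,1.4]}
    - {"grip":0,"linear":[-3,0,0],"delta_rot":[0,0,1.4]}
    - {"grip":0,"linear":[-3,0,0],"delta_rot":[0,0,1.4]}
    - {"grip":0,"linear":[-3,0,0],"delta_rot":[0,0,1.4]}
    - {"grip":0,"linear":[-3,0,0],"delta_rot":[0,0,1.4]}

```text
time: 4.3
ee_pos: [0.4662, -0.2044, 0.4121]
tcp_rot: [-180.0, 0.1, 170.3]
wrist_force: [-0.2, 0.1, 0.8]
opening: 0.0852
grasp_force: 0.0
```

Request:
play_rows:
  targets:
    - {"grip":0,"linear":[0,0,0],"delta_rot":[0,0,0.15]}
    - {"grip":0,"linear":[0,0,0],"delta_rot":[0,-0.5,0.15]}
    - {"grip":0,"linear":[0,0,0],"delta_rot":[0,-0.5,0.15]}
    - {"grip":0,"linear":[0,0,0],"delta_rot":[0,-0.5,0.15]}
    - {"grip":0,"linear":[0,0,0],"delta_rot":[0,-0.5,0.15]}
    - {"grip":0,"linear":[0,0,0],"delta_rot":[0,-0.5,0.15]}

```text
time: 4.9
ee_pos: [0.4647, -0.2043, 0.4123]
tcp_rot: [177.0, 28.7, 177.9]
wrist_force: [0.2, -0.7, 0.1]
opening: 0.0852
grasp_force: 0.0
```

```bash
python3 - <<'E'
from h import *
o=bot.get_obs();q=o["q"];print(o["ee_pos"].round(4),o["tcp_rot"].round(2),q.round(2),o["qd"].round(1))
from scipy.optimize import least_squares
D=[([-66.75,4.979,10.078,95.1,0,90],[.2171,-.5053,.2313]),([-7.7,-14.2,6.3,110.3,.1,85.8],[.3685,-.0491,.353]),([-22.5,12.8,40.3,117.4,0,67.8],[.496,-.2056,.4116]),(list(q),list(o["ee_pos"]))]
def fk(q,k):
    l1,l2,h,L,d,a=k; j1,j2,j3,j4,j5,j6=np.radians(q); f=j3-j2; P=j2-j3+j4
    w=np.array([a+l1*np.sin(j2)+l2*np.cos(f)-d*np.sin(f),0,h+l1*np.cos(j2)+l2*np.sin(f)+d*np.cos(f)])
    return j1,w,P,j5
def res(k,s):
    e=[]
    for q,x in D:
        j1,w,P,a=fk(q,k); a*=s
        z=np.array([np.cos(P)*np.cos(a),np.sin(a),-np.sin(P)*np.cos(a)])
        t=w+k[3]*z; c,S=np.cos(j1),np.sin(j1)
        e+=list(np.array([c*t[0]-S*t[1],S*t[0]+c*t[1],t[2]])-x)
    return np.array(e)
for s in (1,-1):
    r=least_squares(lambda k:np.r_[res(k,s),0.002*(k[4:])],[.445,.513,.15,.4,0,0]);print(s,r.x.round(4),np.abs(res(r.x,s)).max().round(4))
E
```

```text
[ 0.4647 -0.2043  0.4123] [177.02  28.66 177.93] [-33.16 -18.07   4.8   89.24  16.97 -28.27] [ 1.4  4.7  4.7  2.9 -2.5  0.5]
1 [0.3786 0.512  0.139  0.3488 0.0189 0.0066] 0.023
-1 [ 0.2286  0.5081  0.0445  0.0323 -0.0506  0.0093] 0.1027
```

```bash
cat >> h.py <<'E'
from scipy.spatial.transform import Rotation as Ro
F=np.array([[0,0,1],[0,-1,0],[1,0,0.]])
def pose(phi,t,rho=0):
    "tool heading phi, depression t, roll rho (deg); rho=0: camera side up"
    ph,t=np.radians([phi,t])
    z=np.array([np.cos(ph)*np.cos(t),np.sin(ph)*np.cos(t),-np.sin(t)])
    x=np.array([np.cos(ph)*np.sin(t),np.sin(ph)*np.sin(t),np.cos(t)])
    return np.c_[x,np.cross(z,x),z]@Ro.from_euler('z',rho,degrees=True).as_matrix()
def ik(R,tcp,L=.285):
    w=tcp-L*R[:,2]; j1=np.degrees(np.arctan2(w[1],w[0]))
    A=Ro.from_euler('z',-j1,degrees=True).as_matrix()@R; zz=A[:,2]
    a=np.degrees(np.arcsin(zz[1])); P=np.degrees(np.arctan2(-zz[2],zz[0]))
    g=F.T@Ro.from_euler('YZ',[P,a],degrees=True).as_matrix().T@A
    j6=180-np.degrees(np.arctan2(g[1,0],g[0,0])); return np.round([j1,P,a,(j6+180)%360-180,w[0],w[1],w[2]],2)
def cur():
    o=bot.get_obs(); return o["ee_pos"],Ro.from_euler('xyz',o["tcp_rot"],degrees=True).as_matrix(),o
def rel(R,tcp,base=None):
    x,R0,_=cur() if base is None else (*base,0)
    return ((tcp-x)*100).round(2),Ro.from_matrix(R@R0.T).as_rotvec().round(3)
E
python3 - <<'E'
from h import *
print("hp",bot.hold_point_z)
x,R,o=cur(); print(ik(R,x),o["q"].round(1))
for rho in (180,140,100,60,30,0):
  for s in (1,-1): print(s*rho,ik(pose(-10,45,s*rho),np.array([.38,-.22,.25])))
H=np.array([.503,-.220,.065]);T=pose(-10,20)
g=H+.027*T[:,2]; pre=g-.12*T[:,2]
print(ik(T,g),ik(T,pre),g.round(4),pre.round(4))
w1=(pose(-10,50,-100),np.array([.40,-.22,.30])); 
print("to w1",rel(w1[0],w1[1])); print("w1 to pre45",rel(pose(-10,35,-20),np.array([.38,-.20,.2]),(w1[1],w1[0])))
E
```

```text
hp 0.0187
[-33.16  66.37  16.97  28.27   0.33  -0.21   0.66] [-33.2 -18.1   4.8  89.2  17.  -28.3]
180 [-45.54  50.87  24.27  26.8    0.18  -0.19   0.45]
-180 [-45.54  50.87  24.27  26.8    0.18  -0.19   0.45]
140 [-45.54  50.87  24.27  66.8    0.18  -0.19   0.45]
-140 [-45.54  50.87  24.27 -13.2    0.18  -0.19   0.45]
100 [-45.54  50.87  24.27 106.8    0.18  -0.19   0.45]
-100 [-45.54  50.87  24.27 -53.2    0.18  -0.19   0.45]
60 [-45.54  50.87  24.27 146.8    0.18  -0.19   0.45]
-60 [-45.54  50.87  24.27 -93.2    0.18  -0.19   0.45]
30 [-45.54  50.87  24.27 176.8    0.18  -0.19   0.45]
-30 [ -45.54   50.87   24.27 -123.2     0.18   -0.19    0.45]
0 [ -45.54   50.87   24.27 -153.2     0.18   -0.19    0.45]
0 [ -45.54   50.87   24.27 -153.2     0.18   -0.19    0.45]
[-3.3950e+01  2.1720e+01  2.2420e+01 -1.7136e+02  2.6000e-01 -1.8000e-01
  1.5000e-01] [-4.5940e+01  2.4210e+01  3.3480e+01 -1.6607e+02  1.5000e-01 -1.6000e-01
  1.9000e-01] [ 0.528  -0.2244  0.0558] [ 0.4169 -0.2048  0.0968]
to w1 (array([ -6.47,  -1.57, -11.23]), array([ 0.745, -0.21 , -1.309]))
w1 to pre45 (array([ -2.,   2., -10.]), array([ 0.978, -0.394, -0.946]))
```

```bash
sed -i 's/j6=180-np/j6=180+np/' h.py; python3 - <<'E'
from h import *
H=np.array([.503,-.220,.065]);T=pose(-10,20)
g=H+.027*T[:,2]; hi=g+[-.02,0,.15]
w1=(pose(-10,50,-100),np.array([.44,-.22,.30])); 
print(ik(*w1),rel(*w1)); print(ik(T,hi),rel(T,hi,(w1[1],w1[0])),ik(T,g),g)
E
```

```text
[-35.94  52.96  16.33  59.56   0.26  -0.19   0.52] (array([ -2.47,  -1.57, -11.23]), array([ 0.745, -0.21 , -1.309]))
[-36.07  22.06  24.39 170.5    0.24  -0.18   0.3 ] (array([ 6.8 , -0.44, -9.42]), array([ 1.354, -0.627, -1.01 ])) [-3.3950e+01  2.1720e+01  2.2420e+01  1.7136e+02  2.6000e-01 -1.8000e-01
  1.5000e-01] [ 0.52798625 -0.22440575  0.05576546]
```

Request:
play_rows:
  targets:
    - {"grip":0,"linear":[-2.5,-1.5,-5],"delta_rot":[0.745,-0.21,-1.309]}
    - {"grip":0,"linear":[-2.5,-1.5,-5],"delta_rot":[0.745,-0.21,-1.309]}
    - {"grip":0,"linear":[-2.5,-1.5,-5],"delta_rot":[0.745,-0.21,-1.309]}
    - {"grip":0,"linear":[-2.5,-1.5,-5],"delta_rot":[0.745,-0.21,-1.309]}
    - {"grip":0,"linear":[-2.5,-1.5,-5],"delta_rot":[0.745,-0.21,-1.309]}
    - {"grip":0,"linear":[-2.5,-1.5,-5],"delta_rot":[0.745,-0.21,-1.309]}
    - {"grip":0,"linear":[-2.5,-1.5,-5],"delta_rot":[0.745,-0.21,-1.309]}
    - {"grip":0,"linear":[-2.5,-1.5,-5],"delta_rot":[0.745,-0.21,-1.309]}
    - {"grip":0,"linear":[-2.5,-1.5,-5],"delta_rot":[0.745,-0.21,-1.309]}
    - {"grip":0,"linear":[-2.5,-1.5,-5],"delta_rot":[0.745,-0.21,-1.309]}

```text
time: 5.9
ee_pos: [0.4421, -0.2199, 0.3615]
tcp_rot: [140.5, 6.7, 88.6]
wrist_force: [-0.4, 0.3, 0.1]
opening: 0.0856
grasp_force: 0.0
```

Request:
play_rows:
  targets:
    - {"grip":0,"linear":[4,0,-7],"delta_rot":[1.06,-0.49,-0.79]}
    - {"grip":0,"linear":[4,0,-7],"delta_rot":[1.06,-0.49,-0.79]}
    - {"grip":0,"linear":[4,0,-7],"delta_rot":[1.06,-0.49,-0.79]}
    - {"grip":0,"linear":[4,0,-7],"delta_rot":[1.06,-0.49,-0.79]}
    - {"grip":0,"linear":[4,0,-7],"delta_rot":[1.06,-0.49,-0.79]}
    - {"grip":0,"linear":[4,0,-7],"delta_rot":[1.06,-0.49,-0.79]}
    - {"grip":0,"linear":[4,0,-7],"delta_rot":[1.06,-0.49,-0.79]}
    - {"grip":0,"linear":[4,0,-7],"delta_rot":[1.06,-0.49,-0.79]}
    - {"grip":0,"linear":[4,0,-7],"delta_rot":[1.06,-0.49,-0.79]}
    - {"grip":0,"linear":[4,0,-7],"delta_rot":[1.06,-0.49,-0.79]}

```text
time: 6.9
ee_pos: [0.4967, -0.2357, 0.2926]
tcp_rot: [145.5, -57.8, 35.2]
wrist_force: [-0.7, 0.1, -0.3]
opening: 0.0856
grasp_force: 0.0
```

```bash
python3 - <<'E'
from h import *
H=np.array([.503,-.220,.065]);T=pose(-10,20)
g=H+.027*T[:,2]; hi=g+[-.02,0,.12]
x,R,o=cur();print(x.round(3),o["q"].round(1),ik(R,x),"hi",rel(T,hi))
E
```

```text
[ 0.497 -0.236  0.293] [-42.2 -48.4 -46.3  34.   33.8 141.3] [-42.15  31.86  33.82 141.29   0.24  -0.22   0.42] hi (array([  1.13,   1.13, -11.68]), array([ 0.301, -0.141, -0.24 ]))
```

```bash
python3 - <<'E'
from h import *
from scipy.optimize import least_squares
x,R,o=cur()
# wrist r,z data
S=[([4.979,10.078],.5499,.2313+.285),([-14.2,6.3],.3717,.353+.285),([12.8,40.3],.5369,.4116+.285)]
x4=np.array([.4647,-.2043,.4123]);R4=Ro.from_euler('xyz',[177.02,28.66,177.93],degrees=True).as_matrix();w=x4-.285*R4[:,2];S.append(([-18.07,4.8],np.hypot(*w[:2]),w[2]))
w=x-.285*R[:,2];S.append((o["q"][1:3],np.hypot(*w[:2]),w[2])); print(S, o["q"])
def f(k):
    e=[]
    for (a,b),r,z in S:
        a,b=np.radians([a,b]);l1,l2,h,a0,s=k; fo=s*b-a
        e+=[a0+l1*np.sin(a)+l2*np.cos(fo)-r,h+l1*np.cos(a)+l2*np.sin(fo)-z]
    return np.array(e)
r=least_squares(f,[.44,.5,.1,0,1]);print(r.x.round(4),r.fun.round(3))
def f2(k):
    e=[]
    for (a,b),r,z in S:
        a,b=np.radians([a,b]);l1,l2,h,a0,d=k; fo=b
        e+=[a0+l1*np.sin(a)+l2*np.cos(fo)-d*np.sin(fo)-r,h+l1*np.cos(a)+l2*np.sin(fo)+d*np.cos(fo)-z]
    return np.array(e)
r=least_squares(f2,[.44,.5,.1,0,0]);print(r.x.round(4),r.fun.round(3))
E
```

```text
[([4.979, 10.078], 0.5499, 0.5163), ([-14.2, 6.3], 0.3717, 0.6379999999999999), ([12.8, 40.3], 0.5369, 0.6966), ([-18.07, 4.8], np.float64(0.39152422241057144), np.float64(0.6620439691851665)), (array([-48.44739654, -46.3496589 ]), np.float64(0.325311684667446), np.float64(0.41755591808449116))] [-42.15123958 -48.44739654 -46.3496589   33.95656892  33.81837092
 141.29029583]
[ 0.277   0.5362  0.1925 -0.02    0.9517] [-0.011 -0.005  0.044  0.008 -0.012 -0.003 -0.003  0.    -0.018 -0.001]
[0.3285 0.0936 0.2115 0.4222 0.0789] [-0.021  0.117  0.054 -0.019 -0.022 -0.044  0.015 -0.052 -0.027 -0.001]
```

```bash
cat > fk.py <<'E'
from h import *
from scipy.optimize import least_squares
q5=[-48.447,-46.35,33.957]
S=[([4.979,10.078,95.1],.5499,.5163),([-14.2,6.3,110.3],.3717,.638),([12.8,40.3,117.4],.5369,.6966),([-18.07,4.8,89.24],.39152,.66204),(q5,.32531,.41756)]
def pt(a,b,P,k):
    l1,l2,h,a0,L4=k; fo=b-a
    return a0+l1*np.sin(a)+l2*np.cos(fo)+L4*np.cos(P),h+l1*np.cos(a)+l2*np.sin(fo)-L4*np.sin(P)
def f(k):
    e=[]
    for (a,b,c),r,z in S:
        a,b,c=np.radians([a,b,c]); u=pt(a,b,a-b+c,k); e+=[u[0]-r,u[1]-z]
    return np.array(e)
r=least_squares(lambda k:np.r_[f(k),1e-4*(k-[.45,.5,.2,0,.1])],[.44,.5,.1,0,.1]);k=r.x
def arm(R,tcp):
    "joint angles"
    j1,P,a,j6,*_=ik(R,tcp); w=tcp-.285*R[:,2]; Pr=np.radians(P)
    rr=np.hypot(w[0],w[1])-k[4]*np.cos(Pr)-k[3]; z=w[2]+k[4]*np.sin(Pr)-k[2]
    d=np.hypot(rr,z); c=(k[0]**2+k[1]**2-d*d)/(2*k[0]*k[1])
    if abs(c)>1: return "unreach",round(d,3)
    j3=np.degrees(np.arccos(c))-90
    al=np.arccos((k[0]**2+d*d-k[1]**2)/(2*k[0]*d)); j2=90-np.degrees(np.arctan2(z,rr)+al)
    return np.round([j1,j2,j3,P-j2+j3,a,j6],1)
if __name__=="__main__":
    print(k.round(4),f(k).round(4))
    H=np.array([.503,-.220,.065]);B=np.array([.5965,-.1997,.065])
    for h in (H,B):
      for phi in (-25,-20,-10,0,20):
        for t in (20,25,30,40):
          T=pose(phi,t);g=h+.027*T[:,2]; print(h[0],phi,t,arm(T,g),arm(T,g+[0,0,.1]))
E
python3 fk.py
```

```text
[ 0.4148  0.5204  0.2017 -0.0129  0.1479] [-0.0084 -0.003   0.0016  0.0001  0.004   0.002   0.0057  0.0007 -0.0029
  0.0002]
0.503 -25 20 [ -22.5  -26.9  -71.9  -24.9   -2.3 -179.2] [ -22.5  -48.4  -67.8    0.6   -2.3 -179.2]
0.503 -25 25 [ -22.6  -31.6  -69.3  -12.7   -2.2 -179. ] [ -22.6  -47.4  -63.7    8.8   -2.2 -179. ]
0.503 -25 30 [ -22.7  -33.4  -65.9   -2.6   -2.  -178.8] [ -22.7  -45.2  -59.2   16.    -2.  -178.8]
0.503 -25 40 [ -22.8  -31.3  -57.6   13.8   -1.6 -178.6] [ -22.8  -38.8  -49.8   29.    -1.6 -178.6]
0.503 -20 20 [-26.5 -26.7 -71.7 -24.9   6.1 177.8] [-26.5 -48.1 -67.7   0.5   6.1 177.8]
0.503 -20 25 [-26.3 -31.5 -69.2 -12.6   5.7 177.3] [-26.3 -47.2 -63.6   8.8   5.7 177.3]
0.503 -20 30 [-26.1 -33.2 -65.8  -2.5   5.3 176.9] [-26.1 -45.  -59.1  16.1   5.3 176.9]
0.503 -20 40 [-25.7 -31.2 -57.5  13.9   4.3 176.4] [-25.7 -38.6 -49.7  29.1   4.3 176.4]
0.503 -10 20 [-34.  -24.1 -69.8 -23.9  22.4 171.4] [-34.  -44.5 -65.8   0.3  22.4 171.4]
0.503 -10 25 [-33.3 -28.8 -67.3 -11.6  21.  169.7] [-33.3 -44.  -61.8   9.1  21.  169.7]
0.503 -10 30 [-32.6 -30.6 -64.   -1.4
[... 2024 characters left out ...]
0 20 [-29.4  -6.3 -57.2 -28.2  27.5 169.1] [-29.4 -22.6 -54.4  -9.1  27.5 169.1]
0.5965 0 25 [-28.8 -10.2 -54.9 -16.7  25.9 166.9] [-28.8 -23.7 -50.9   0.8  25.9 166.9]
0.5965 0 30 [-28.2 -12.3 -51.9  -6.4  24.1 165. ] [-28.2 -23.5 -46.9   9.8  24.1 165. ]
0.5965 0 40 [-26.6 -12.7 -44.5  11.4  20.1 162.2] [-26.6 -20.4 -38.1  25.5  20.1 162.2]
0.5965 20 20 [-37.5  -0.  -47.  -12.9  52.4 151.8] [-37.5 -12.5 -43.8   2.8  52.4 151.8]
0.5965 20 25 [-36.6  -2.6 -44.4  -1.5  49.2 147.4] [-36.6 -13.2 -40.1  13.3  49.2 147.4]
0.5965 20 30 [-35.5  -4.  -41.4   8.2  45.6 143.9] [-35.5 -13.  -36.4  22.2  45.6 143.9]
0.5965 20 40 [-33.   -4.4 -34.9  23.9  37.8 139.5] [-33.  -11.  -28.6  36.7  37.8 139.5]
```

```bash
python3 - <<'E'
from fk import *
x,R,o=cur()
V=Ro.from_euler('xyz',[180,0,90],degrees=True).as_matrix(); v=np.array([.49,.17,.40])
print(arm(V,v),rel(V,v))
for s in (.433,.525,.61):
    T=pose(-90,68,180); g=np.array([s,.19+.01,.035])+.027*T[:,2]; print(T.round(2)[:,0],arm(T,g),arm(T,g+[0,0,.1]))
E
```

```text
[ 19.1   8.4  33.5 115.1  -0.  109.1] (array([-0.67, 40.57, 10.74]), array([-0.653,  0.996,  1.151]))
[-0.    0.93 -0.37] [ 34.4  11.9  -9.4  81.6 -18.  126.5] [ 34.4   8.1  -2.2  92.5 -18.  126.5]
[-0.    0.93 -0.37] [ 29.5  21.5   2.7  82.4 -19.  121.4] [ 29.5  18.3   9.8  92.8 -19.  121.4]
[-0.    0.93 -0.37] [ 25.9  31.2  16.   84.8 -19.7 117.7] [ 25.9  28.6  23.5  94.9 -19.7 117.7]
```

Request:
play_rows:
  targets:
    - {"grip":0,"linear":[-2,20,11],"delta_rot":[-0.653,0.996,1.151]}
    - {"grip":0,"linear":[-2,20,11],"delta_rot":[-0.653,0.996,1.151]}
    - {"grip":0,"linear":[-2,20,11],"delta_rot":[-0.653,0.996,1.151]}
    - {"grip":0,"linear":[-1,35,11],"delta_rot":[-0.653,0.996,1.151]}
    - {"grip":0,"linear":[-0.7,40.5,11],"delta_rot":[-0.653,0.996,1.151]}
    - {"grip":0,"linear":[-0.7,40.5,11],"delta_rot":[-0.653,0.996,1.151]}
    - {"grip":0,"linear":[-0.7,40.5,11],"delta_rot":[-0.653,0.996,1.151]}
    - {"grip":0,"linear":[-0.7,40.5,11],"delta_rot":[-0.653,0.996,1.151]}
    - {"grip":0,"linear":[-0.7,40.5,11],"delta_rot":[-0.653,0.996,1.151]}
    - {"grip":0,"linear":[-0.7,40.5,11],"delta_rot":[-0.653,0.996,1.151]}

```text
time: 7.9
ee_pos: [0.4888, 0.173, 0.4038]
tcp_rot: [174.9, -3.6, 84.9]
wrist_force: [0.5, -0.5, 0.2]
opening: 0.0856
grasp_force: 0.0
```

Request:
play_rows:
  targets:
    - {"grip":0,"linear":[0,0,0],"delta_rot":[0,0,0]}
    - {"grip":0,"linear":[0,0,0],"delta_rot":[0,0,0]}

```text
time: 8.1
ee_pos: [0.4901, 0.1699, 0.4024]
tcp_rot: [174.8, -3.8, 84.2]
wrist_force: [-0.0, -0.8, 0.9]
opening: 0.0853
grasp_force: 0.0
```

```bash
python3 look.py w3.png slot_0 shaft_seat wheel_hub holder_0_mid
```

```text
cam [0.484 0.231 0.549] look [ 0.07 -0.21 -0.97] 69.31672599133746
8.15 [0.4892 0.1692 0.4037] [174.64  -3.88  84.2 ] [ 18.3   1.8  26.6 108.3   1.3 114.4]
slot_0 0.64 [236. 188.] [0.4019 0.2037 0.035 ]
slot_0 0.57 [304. 184.] [0.5002 0.1987 0.035 ]
shaft_seat 0.9 [298. 102.] [0.5043 0.3111 0.052 ]
wheel_hub 0.75 [238.   9.] [0.4395 0.4387 0.038 ]
wheel_hub 0.63 [276. 310.] [0.4338 0.0098 0.038 ]
wheel_hub 0.6 [280. 383.] [ 0.4229 -0.1198  0.038 ]
```

View pics/w3.png

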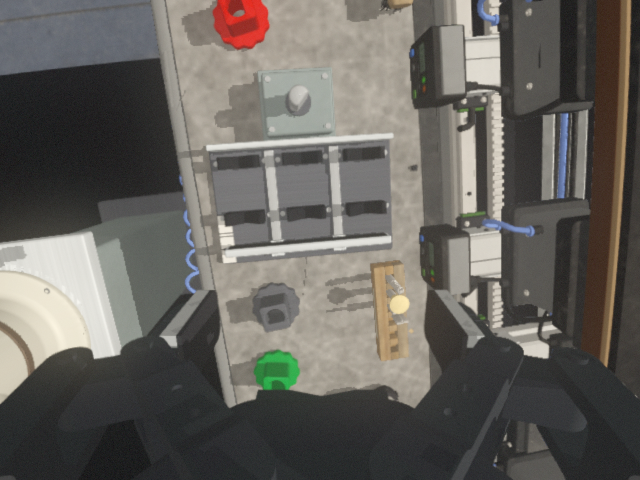

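```bash
python3 - <<'E'
from h import *
p=np.load("last.npy",allow_pickle=True).item()
X,u=cloud(p); X=X[(X[:,0]>.33)&(X[:,0]<.68)&(X[:,1]>.08)&(X[:,1]<.36)]
w=X[(X[:,2]>.046)&(X[:,2]<.058)&(X[:,1]>.225)&(X[:,1]<.28)]
k=X[(X[:,2]>.042)&(X[:,2]<.054)&(X[:,1]>.09)&(X[:,1]<.145)]
for n,s in (("wall",w),("keep",k)):
    l=cv2.fitLine(s[:,:2].astype(np.float32),cv2.DIST_HUBER,0,.01,.01).ravel(); yaw=np.degrees(np.arctan(l[1]/l[0]))
    d=s[:,:2]-l[2:]; v=d@[-l[1],l[0]]*np.sign(l[0]); a=d@l[:2]*np.sign(l[0])
    print(n,len(s),"yaw",yaw.round(2),"pt",l[2:].round(4),"width",np.percentile(v,[3,97]).round(4),"ends",np.percentile(a,[.5,99.5]).round(4),"z",np.median(s[:,2]).round(4)); 
    if n=="wall": th=np.radians(yaw); ym=l[2:]
c,s_=np.cos(th),np.sin(th)
a=(X[:,0]-ym[0])*c+(X[:,1]-ym[1])*s_; b=-(X[:,0]-ym[0])*s_+(X[:,1]-ym[1])*c
print("ym",ym)
for lo,hi in ((-.125,-.01),):
    bins=np.arange(-.16,.16,.008)
    for y0 in np.arange(-.11,-.005,.008):
        r=[]
        for x0 in bins:
            m=(a>=x0)&(a<x0+.008)&(b>=y0)&(b<y0+.008); r.append(int(np.median(X[m,2])*1000) if m.sum()>1 else -1)
        print(round(y0,3),r)
# shaft
s=X[(abs(X[:,0]-.504)<.04)&(abs(X[:,1]-.311)<.04)&(X[:,2]>.092)&(X[:,2]<.108)]
print("shaft top",len(s),s.mean(0).round(4),np.percentile(s,[3,97],axis=0).round(4).tolist())
save(p,"c3.png",(200,60,400,270),3.5/1.3)
E
```

```text
wall 1523 yaw -2.29 pt [0.484  0.2612] width [-0.0056  0.0184] ends [-0.1096  0.148 ] z 0.052
keep 1543 yaw -2.19 pt [0.4865 0.1095] width [-0.0068  0.0055] ends [-0.1128  0.1902] z 0.0483
ym [0.48401582 0.26115236]
-0.11 [-1, 0, 0, 0, 0, 11, 13, 40, 37, 29, 22, 24, 470, 40, 39, 15, 15, 13, 12, 40, 33, 25, 20, 27, 35, 480, 471, 483, 478, 478, 37, 38, 31, 22, 23, 31, 39, 40, 13, 9]
-0.102 [-1, -1, 0, 0, 0, 9, 11, 30, 34, 27, 20, 466, 470, 463, 464, 432, 15, 11, 11, 37, 31, 24, 19, 26, 486, 485, 440, 476, 477, 16, 30, 34, 27, 19, 22, 29, 36, 29, 10, 10]
-0.094 [-1, -1, 0, 0, 0, 10, 10, 10, 11, 10, 10, 466, 480, 464, 462, 440, 15, 10, 10, 10, 11, 10, 10, 501, 501, 486, 449, 493, 484, 482, 10, 10, 10, 10, 10, 11, 10, 10, 10, 9]
-0.086 [-1, -1, 0, 0, 0, 10, 10, 11, 10, 10, 10, 477, 481, 464, 460, 449, 495, 498, 482, 490, 491, 488, 492, 495, 488, 483, 459, 467, 475, 474, 11, 10, 10, 10, 10, 10, 10, 10, 10, 10]
-0.078 [-1, -1, 0, 0, 0, 10, 11, 10, 10, 10, 10, 468, 465, 456, 457, 476, 484, 493, 501, 503, 10, 505, 504, 504, 10, 10, 10, 12, 15, 11, 10, 10, 10, 10, 10, 10, 10, 10, 10, 9]
-0.07 
[... 852 characters left out ...]
, 22, 24, 32, 40, 30, 14, 15, 11, 13, 40, 33, 24, 20, 28, 35, 40, 11, 14, 15, 11, 37, 36, 29, 21, 23, 31, 39, 40, 13, 9]
-0.022 [0, 0, 0, 0, 0, 10, 10, 40, 38, 30, 22, 23, 32, 39, 19, 14, 15, 11, 11, 40, 33, 25, 20, 27, 36, 40, 11, 11, 15, 12, 38, 37, 29, 20, 24, 32, 39, 40, 11, 9]
-0.014 [0, -1, 0, 0, 0, 10, 10, 11, 10, 11, 11, 11, 11, 10, 10, 12, 14, 10, 11, 10, 10, 10, 10, 10, 10, 10, 10, 11, 14, 11, 10, 10, 10, 10, 11, 10, 10, 11, 10, 9]
-0.006 [-1, -1, 0, 0, 0, 10, 52, 52, 52, 52, 52, 52, 52, 51, 52, 52, 52, 52, 52, 52, 52, 52, 52, 52, 51, 51, 51, 52, 52, 52, 52, 52, 52, 51, 52, 52, 51, 51, 51, 10]
shaft top 315 [0.5026 0.3122 0.0997] [[0.4928, 0.3009, 0.0956], [0.5141, 0.3225, 0.1018]]
```

View pics/c3.png

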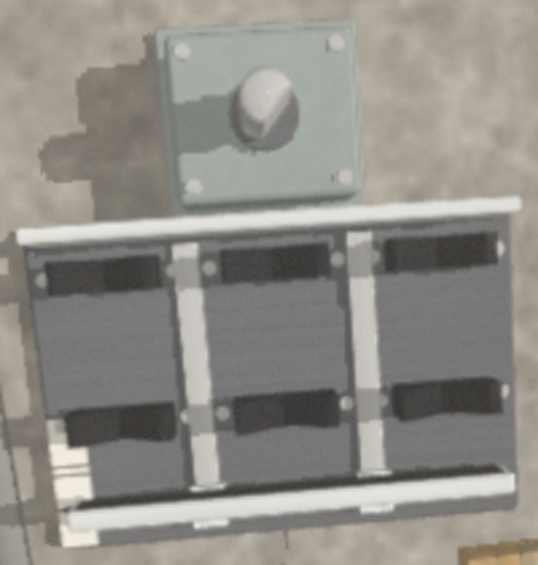

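The crop shows three free slots with the cradle turned -2.3°. The keeper pointer is at about (75,520) in the crop, near the strip and unwound. The shaft's D-flat faces lower right. Slots come out at (0.4085,0.200), (0.500,0.1965) and (0.592,0.193). Next, to holder A.

```bash
python3 - <<'E'
from fk import *
T=pose(15,22)
for H in ([.503,-.220,.065],[.5965,-.1997,.065]):
    g=np.array(H)+.027*T[:,2]
    print(g.round(4),arm(T,g),arm(T,g+[0,0,.12]),rel(T,g+[0,0,.12]))
E
```

```text
[ 0.5272 -0.2135  0.0549] [-46.  -13.2 -55.4  -2.3  54.2 145.9] [-46.  -27.6 -49.4  18.1  54.2 145.9] (array([  3.9 , -38.17, -23.04]), array([ 0.95 , -0.696, -1.015]))
[ 0.6207 -0.1932  0.0549] [-35.6  -3.3 -49.3 -13.6  45.8 155.5] [-35.6 -17.7 -44.7   5.6  45.8 155.5] (array([ 13.25, -36.14, -23.04]), array([ 0.95 , -0.696, -1.015]))
```

Request:
play_rows:
  targets:
    - {"grip":0,"linear":[2,-20,-5],"delta_rot":[0.95,-0.696,-1.015]}
    - {"grip":0,"linear":[2,-20,-5],"delta_rot":[0.95,-0.696,-1.015]}
    - {"grip":0,"linear":[2,-20,-5],"delta_rot":[0.95,-0.696,-1.015]}
    - {"grip":0,"linear":[2,-20,-5],"delta_rot":[0.95,-0.696,-1.015]}
    - {"grip":0,"linear":[3.9,-38.2,-15],"delta_rot":[0.95,-0.696,-1.015]}
    - {"grip":0,"linear":[3.9,-38.2,-15],"delta_rot":[0.95,-0.696,-1.015]}
    - {"grip":0,"linear":[3.9,-38.2,-15],"delta_rot":[0.95,-0.696,-1.015]}
    - {"grip":0,"linear":[3.9,-38.2,-15],"delta_rot":[0.95,-0.696,-1.015]}
    - {"grip":0,"linear":[3.9,-38.2,-23],"delta_rot":[0.95,-0.696,-1.015]}
    - {"grip":0,"linear":[3.9,-38.2,-23],"delta_rot":[0.95,-0.696,-1.015]}

```text
time: 9.35
ee_pos: [0.528, -0.2139, 0.1845]
tcp_rot: [172.9, -63.6, 25.7]
wrist_force: [1.6, -0.5, -0.4]
opening: 0.0855
grasp_force: 0.0
```

```bash
python3 - <<'E'
from fk import *
T=pose(15,22); x,R,o=cur(); print(x.round(4),o["q"].round(1))
g=np.array([.503,-.220,.065])+.027*T[:,2]; print(rel(T,g+[0,0,.12]),rel(T,g))
p=bot.camera("scene"); X,u=cloud(p); s=X[(X[:,2]>.085)&(X[:,2]<.115)&(X[:,0]>.45)&(X[:,0]<.66)&(X[:,1]<-.14)&(X[:,1]>-.28)]
for c in ([.503,-.22],[.5965,-.2]):
    q=s[np.hypot(*(s[:,:2]-c).T)<.04]; print(len(q),q.mean(0).round(3) if len(q) else 0)
E
```

```text
[ 0.528  -0.2139  0.1845] [-45.8 -27.9 -44.5  31.2  53.5 134.9]
(array([-0.08,  0.04, -0.96]), array([ 0.074, -0.054, -0.074])) (array([ -0.08,   0.04, -12.96]), array([ 0.074, -0.054, -0.074]))
183 [ 0.499 -0.216  0.1  ]
173 [ 0.594 -0.195  0.1  ]
```

Request:
play_rows:
  targets:
    - {"grip":0,"linear":[0,0,-1],"delta_rot":[0.074,-0.054,-0.074]}
    - {"grip":0,"linear":[0,0,-4],"delta_rot":[0.074,-0.054,-0.074]}
    - {"grip":0,"linear":[0,0,-7],"delta_rot":[0.074,-0.054,-0.074]}
    - {"grip":0,"linear":[0,0,-10],"delta_rot":[0.074,-0.054,-0.074]}
    - {"grip":0,"linear":[0,0,-13],"delta_rot":[0.074,-0.054,-0.074]}
    - {"grip":0,"linear":[0,0,-13],"delta_rot":[0.074,-0.054,-0.074]}
    - {"grip":0,"linear":[0,0,-13],"delta_rot":[0.074,-0.054,-0.074]}

```text
time: 10.1
ee_pos: [0.5301, -0.2127, 0.0574]
tcp_rot: [179.5, -67.8, 15.9]
wrist_force: [0.0, -0.1, 0.3]
opening: 0.0852
grasp_force: 0.0
```

Request:
play_rows:
  targets:
    - {"grip":60,"linear":[0,0,0],"delta_rot":[0,0,0]}
    - {"grip":120,"linear":[0,0,0],"delta_rot":[0,0,0]}
    - {"grip":120,"linear":[0,0,0],"delta_rot":[0,0,0]}
    - {"grip":120,"linear":[0,0,0],"delta_rot":[0,0,0]}
    - {"grip":120,"linear":[0,0,0],"delta_rot":[0,0,0]}
    - {"grip":120,"linear":[0,0,0],"delta_rot":[0,0,0]}
  force: 100

```text
time: 10.7
ee_pos: [0.5308, -0.2139, 0.0592]
tcp_rot: [178.9, -68.0, 16.4]
wrist_force: [-4.1, -3.2, 7.9]
opening: 0.0572
grasp_force: 100.7
```

```bash
python3 look.py w4.png holder_0_mid
```

```text
cam [ 0.428 -0.24   0.176] look [ 0.76  0.21 -0.61] 69.31672599133746
10.75 [ 0.5308 -0.2139  0.0593] [178.9  -67.96  16.43] [-45.8 -19.8 -58.6   1.1  54.2 145.5]
```

View pics/w4.png

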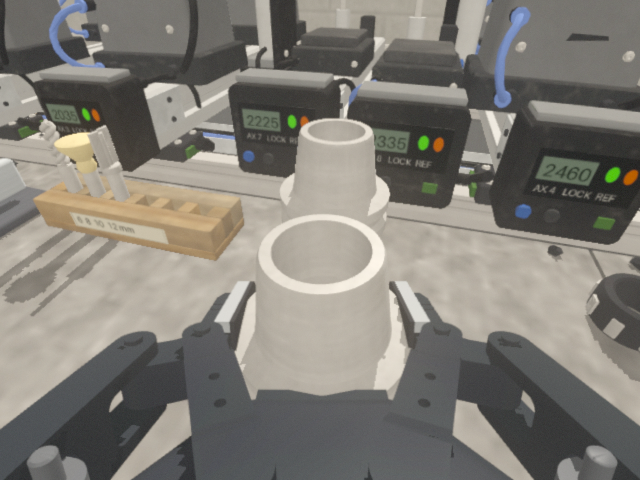

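```bash
cat > held.py <<'E'
from fk import *
p=bot.camera("wrist"); x,R,o=cur(); X,u=cloud(p)
Y=(X-x)@R   # tool coords
m=(abs(Y[:,1])<.05)&(Y[:,2]>-.09)&(Y[:,2]<.05)&(Y[:,0]>-.02)&(Y[:,0]<.08)
Y=Y[m];U=u[m];col=np.array(p["color"])[U[:,1],U[:,0]].astype(int)
hi=Y[(col.min(1)>120)]
print("bright tool-coords by x band:")
for a in np.arange(-.01,.07,.01):
    b=hi[(hi[:,0]>=a)&(hi[:,0]<a+.01)]
    if len(b)>20: print(round(a,3),len(b),"y",np.percentile(b[:,1],[2,50,98]).round(4),"z",np.percentile(b[:,2],[2,50,98]).round(4))
print(o["opening"],o["wrist_force"].round(1),o["grasp_force"])
E
python3 held.py
```

```text
bright tool-coords by x band:
-0.01 2870 y [-0.0262 -0.0024  0.0229] z [-0.0569 -0.0533 -0.0466]
0.0 5580 y [-0.0314 -0.0001  0.0372] z [-0.0877 -0.0489 -0.0226]
0.01 5427 y [-0.0354 -0.0002  0.0334] z [-0.0686 -0.0531 -0.0105]
0.02 5955 y [-0.0192 -0.0006  0.0267] z [-0.0617 -0.0553  0.0416]
0.03 7779 y [-0.0196  0.0005  0.0294] z [-0.0613 -0.0339  0.0465]
0.04 2815 y [-0.0158  0.0021  0.026 ] z [-0.0377  0.0321  0.0472]
0.05 1583 y [-0.0143  0.0054  0.0259] z [0.029  0.0327 0.0461]
0.06 1447 y [-0.0134  0.0053  0.0249] z [0.0274 0.0311 0.0434]
0.057415631887086704 [-3.8 -3.1  7.5] 100.69644243876127
```

```bash
cat > rim.py <<'E'
from fk import *
p=bot.camera("wrist"); x,R,o=cur(); X,u=cloud(p)
col=np.array(p["color"])[u[:,1],u[:,0]].astype(int).min(1)
s=X[(col>110)&(np.hypot(*(X[:,:2]-[.505,-.22]).T)<.05)]
for lo,hi in ((.1,.106),(.106,.113),(.113,.12),(.076,.082),(.06,.076)):
    q=s[(s[:,2]>lo)&(s[:,2]<hi)]
    if len(q)<20: continue
    f=least_squares(lambda k:np.hypot(q[:,0]-k[0],q[:,1]-k[1])-k[2],[.503,-.22,.02],loss="soft_l1",f_scale=.002).x
    print(lo,len(q),f.round(4))
print("pt on tool axis at",(x-.0187*R[:,2]).round(4),"open",o["opening"])
E
python3 rim.py
```

```text
0.1 3735 [ 0.5014 -0.2206  0.0177]
0.106 6499 [ 0.5027 -0.2199  0.0171]
0.076 6134 [ 0.5093 -0.2189  0.03  ]
0.06 1035 [ 0.5104 -0.2204  0.0349]
pt on tool axis at [ 0.514  -0.2185  0.0663] open 0.057153127064839535
```

Request:
play_rows:
  targets:
    - {"grip":0,"linear":[0,0,0],"delta_rot":[0,0,0]}
    - {"grip":0,"linear":[0,0,0],"delta_rot":[0,0,0]}
    - {"grip":0,"linear":[0,0,0],"delta_rot":[0,0,0]}
    - {"grip":0,"linear":[-1.2,-0.2,0.1],"delta_rot":[0,0,0]}
    - {"grip":0,"linear":[-1.2,-0.2,0.1],"delta_rot":[0,0,0]}
    - {"grip":120,"linear":[-1.2,-0.2,0.1],"delta_rot":[0,0,0]}
    - {"grip":120,"linear":[-1.2,-0.2,0.1],"delta_rot":[0,0,0]}
    - {"grip":120,"linear":[-1.2,-0.2,0.1],"delta_rot":[0,0,0]}
    - {"grip":120,"linear":[-1.2,-0.2,0.1],"delta_rot":[0,0,0]}
    - {"grip":120,"linear":[-1.2,-0.2,0.1],"delta_rot":[0,0,0]}
  force: 100

```text
time: 11.9
ee_pos: [0.5182, -0.2148, 0.0577]
tcp_rot: [179.5, -67.9, 15.9]
wrist_force: [-4.9, -1.7, 5.4]
opening: 0.058
grasp_force: 104.7
```

```bash
python3 rim.py; python3 held.py|tail -1
```

```text
0.1 3216 [ 0.5033 -0.2157  0.0178]
0.106 5317 [ 0.5045 -0.2148  0.0172]
0.113 68 [ 0.5046 -0.215   0.016 ]
0.076 6907 [ 0.5067 -0.2168  0.0287]
0.06 4615 [ 0.507  -0.2174  0.0321]
pt on tool axis at [ 0.5015 -0.2193  0.0647] open 0.05856032202898528
0.05823744109363908 [-4.1 -1.7  5.9] 104.74451105764274
```

Request:
play_rows:
  targets:
    - {"grip":120,"linear":[0,0,1],"delta_rot":[0,0,0]}
    - {"grip":120,"linear":[0,0,2],"delta_rot":[0,0,0]}
    - {"grip":120,"linear":[0,0,5],"delta_rot":[0,0,0]}
    - {"grip":120,"linear":[0,0,8],"delta_rot":[0,0,0]}
    - {"grip":120,"linear":[0,0,8],"delta_rot":[0,0,0]}
    - {"grip":120,"linear":[0,0,8],"delta_rot":[0,0,0]}

```text
time: 12.6
ee_pos: [0.5173, -0.2139, 0.1349]
tcp_rot: [179.9, -67.7, 15.4]
wrist_force: [-0.3, 1.1, -7.4]
opening: 0.0582
grasp_force: 108.0
```

```bash
python3 look.py w5.png; python3 held.py|tail -1;python3 - <<'E'
from h import *
p=bot.camera("side"); save(p,"s5.png",(200,220,420,400),3)
E
```

```text
cam [ 0.416 -0.241  0.253] look [ 0.76  0.21 -0.61] 69.31672599133746
12.65 [ 0.517  -0.2135  0.1336] [-179.76  -67.66   15.18] [-47.2 -29.3 -54.5  16.6  55.2 143.8]
0.057697837040484756 [-0.2 -0.1 -7.3] 108.0187395660596
```

View pics/s5.png

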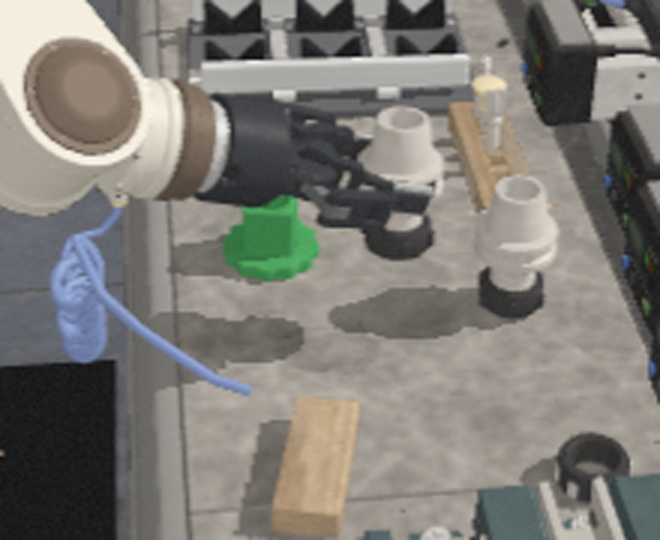

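Holder A is held upright with the pads in its flange groove (58 mm), and the side view shows it clear of the bench. Now I compute the placing pose for slot 2.

```bash
cat > place.py <<'E'
from fk import *
import sys
def Mrot(h1,f):
    h1,f=np.radians([h1,f]); up=np.array([0,0,1.]);a=np.array([np.cos(h1),np.sin(h1),0]);F2=np.array([np.cos(f),np.sin(f),0])
    B1=np.c_[up,a,np.cross(up,a)];B2=np.c_[F2,-up,np.cross(F2,-up)];return B2@B1.T
SL={0:[.4085,.2002],1:[.5004,.1965],2:[.5923,.1928]}
def target(slot,R,head,ahead=.003,z=.0495):
    RT=Mrot(head,87.7)@R; f=np.array([np.cos(np.radians(87.7)),np.sin(np.radians(87.7)),0])
    G=np.r_[SL[slot],z]+.010*f; return RT,G+(.0187-ahead)*RT[:,2]
if __name__=="__main__":
    x,R,o=cur(); slot=int(sys.argv[1]); y=R[:,1]; head=np.degrees(np.arctan2(R[1,2],R[0,2]))
    print("head",head,"closing axis",y.round(3))
    RT,g=target(slot,R,head); hi=g+[0,0,.12]; rv=Ro.from_matrix(RT@R.T).as_rotvec()
    print("hi",rel(RT,hi),np.degrees(np.linalg.norm(rv)),"g",g.round(4))
    for s in np.linspace(0,1,6): print(arm(Ro.from_rotvec(rv*s).as_matrix()@R,x+(hi-x)*s+[0,0,.12*np.sin(np.pi*s)]))
    print(arm(RT,g))
E
python3 place.py 2; python3 place.py 0|tail -2
```

```text
head 15.467449201504818 closing axis [ 0.266 -0.964 -0.002]
hi (array([ 7.56, 41.03,  2.17]), array([-1.3  ,  1.031,  0.978])) 110.329764873064 g [0.5925 0.1968 0.035 ]
[-47.2 -24.7 -51.9  14.6  55.2 143.8]
[-33.1 -30.2 -36.5  46.7  39.3 127.9]
[-15.6 -24.1 -20.   64.7  20.5 122.2]
[  1.6 -11.5  -4.8  77.6   3.3 120.9]
[ 16.    5.8   9.5  88.6  -9.9 121.2]
[ 27.1  27.6  26.9 100.8 -19.4 121.5]
[ 27.1  29.7  16.6  88.3 -19.4 121.5]
[ 37.1   7.    1.3  98.9 -17.1 131.8]
[ 37.1  10.5  -8.3  85.8 -17.1 131.8]
```

Request:
play_rows:
  targets:
    - {"grip":120,"linear":[0,3,5],"delta_rot":[-0.13,0.103,0.098]}
    - {"grip":120,"linear":[1,7,8],"delta_rot":[-0.26,0.206,0.196]}
    - {"grip":120,"linear":[2,11,10],"delta_rot":[-0.39,0.309,0.293]}
    - {"grip":120,"linear":[3,15,11],"delta_rot":[-0.52,0.412,0.391]}
    - {"grip":120,"linear":[4,19,11],"delta_rot":[-0.65,0.515,0.489]}
    - {"grip":120,"linear":[5,23,11],"delta_rot":[-0.78,0.619,0.587]}
    - {"grip":120,"linear":[6,27,10],"delta_rot":[-0.91,0.722,0.685]}
    - {"grip":120,"linear":[7,31,9],"delta_rot":[-1.04,0.825,0.782]}
    - {"grip":120,"linear":[7.3,35,7],"delta_rot":[-1.17,0.928,0.88]}
    - {"grip":120,"linear":[7.6,38,5],"delta_rot":[-1.3,1.031,0.978]}

```text
time: 13.75
ee_pos: [0.594, 0.1688, 0.1846]
tcp_rot: [168.9, 1.7, 71.7]
wrist_force: [1.9, -0.5, -6.0]
opening: 0.058
grasp_force: 108.2
```

```bash
cat > st.py <<'E'
import sys
from place import *
x,R,o=cur(); s=int(sys.argv[1]); print(x.round(4),o["q"].round(1),"op",o["opening"].round(4),o["wrist_force"].round(1),o["grasp_force"])
hol=Ro.from_euler('xyz',[-179.76,-67.66,15.18],degrees=True).as_matrix() if len(sys.argv)<3 else np.load("R1.npy")
head=np.degrees(np.arctan2(hol[1,2],hol[0,2]))
RT,g=target(s,hol,head); print("to g",rel(RT,g),"holder axis now",(R@hol.T[:,2]).round(3))
E
python3 st.py 2
```

```text
Traceback (most recent call last):
  File "st.py", line 3, in <module>
    x,R,o=cur(); s=int(sys.argv[1]); print(x.round(4),o["q"].round(1),"op",o["opening"].round(4),o["wrist_force"].round(1),o["grasp_force"])
                                                                           ^^^^^^^^^^^^^^^^^^
AttributeError: 'float' object has no attribute 'round'
```

```bash
sed -i 's/o\["opening"\].round(4)/round(o["opening"],4)/' st.py; python3 st.py 2
```

```text
[0.594  0.1688 0.1846] [ 19.6   5.4   4.6  81.5  -8.1 127.2] op 0.058 [ 1.9 -0.5 -6. ] 108.15624263666905
to g (array([ -0.15,   2.8 , -14.96]), array([-0.319,  0.251,  0.233])) holder axis now [0.223 0.912 0.345]
```

Request:
play_rows:
  targets:
    - {"grip":120,"linear":[-0.1,2.8,-2],"delta_rot":[-0.1,0.08,0.08]}
    - {"grip":120,"linear":[-0.1,2.8,-4],"delta_rot":[-0.2,0.16,0.15]}
    - {"grip":120,"linear":[-0.1,2.8,-5],"delta_rot":[-0.32,0.25,0.233]}
    - {"grip":120,"linear":[-0.1,2.8,-5],"delta_rot":[-0.32,0.25,0.233]}
    - {"grip":120,"linear":[-0.1,2.8,-5],"delta_rot":[-0.32,0.25,0.233]}
    - {"grip":120,"linear":[-0.1,2.8,-5],"delta_rot":[-0.32,0.25,0.233]}

```text
time: 14.35
ee_pos: [0.593, 0.1936, 0.1375]
tcp_rot: [179.5, 22.0, 87.0]
wrist_force: [0.3, -1.4, -6.1]
opening: 0.0576
grasp_force: 109.7
```

```bash
python3 st.py 2; python3 - <<'E'
from place import *
# in-hand check from wrist depth: axis of held holder
p=bot.camera("wrist"); x,R,o=cur(); X,u=cloud(p); col=np.array(p["color"])[u[:,1],u[:,0]].astype(int).min(1)
save(p,"w6.png")
p=bot.camera("scene"); save(p,"sc6.png",(180,180,380,340),3)
E
```

```text
[0.593  0.1936 0.1375] [ 26.8  24.5  20.7  97.  -19.3 121.5] op 0.0576 [ 0.3 -1.4 -6.1] 109.65396163277546
to g (array([ -0.06,   0.32, -10.25]), array([-0.006,  0.008,  0.006])) holder axis now [0.046 0.999 0.006]
```

View pics/w6.png

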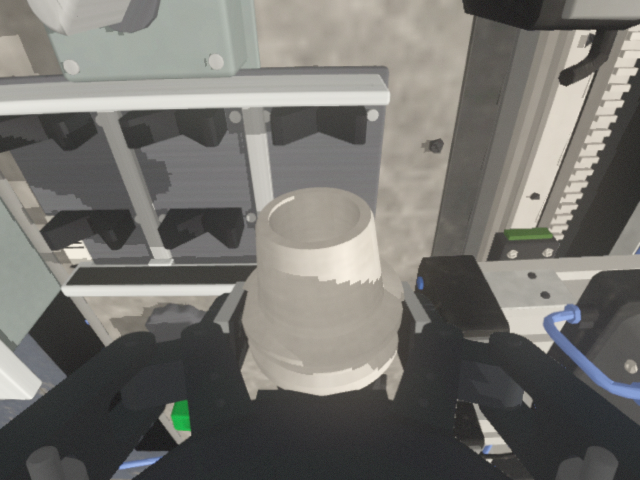

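The held holder's axis lines up with the right-hand slot, with its rim at (320,215). Descending now.

Request:
play_rows:
  targets:
    - {"grip":120,"linear":[-0.06,0.3,-3],"delta_rot":[0,0,0]}
    - {"grip":120,"linear":[-0.06,0.3,-6],"delta_rot":[0,0,0]}
    - {"grip":120,"linear":[-0.06,0.3,-8],"delta_rot":[0,0,0]}
    - {"grip":120,"linear":[-0.06,0.3,-9],"delta_rot":[0,0,0]}
    - {"grip":120,"linear":[-0.06,0.3,-9.4],"delta_rot":[0,0,0]}
    - {"grip":120,"linear":[-0.06,0.3,-9.6],"delta_rot":[0,0,0]}
    - {"grip":120,"linear":[-0.06,0.3,-9.6],"delta_rot":[0,0,0]}

```text
time: 15.15
ee_pos: [0.5925, 0.1969, 0.042]
tcp_rot: [179.5, 22.1, 87.2]
wrist_force: [-0.4, 1.0, -5.6]
opening: 0.0576
grasp_force: 109.6
```

```bash
python3 st.py 2
```

```text
[0.5925 0.1969 0.042 ] [ 27.1  26.   12.   87.1 -19.3 121.7] op 0.0576 [-0.4  1.  -5.6] 109.57878127338518
to g (array([-0.01, -0.  , -0.7 ]), array([-0.003,  0.007,  0.004])) holder axis now [0.045 0.999 0.004]
```

Request:
play_rows:
  targets:
    - {"grip":120,"linear":[0,0,-0.2],"delta_rot":[0,0,0]}
    - {"grip":120,"linear":[0,0,-0.4],"delta_rot":[0,0,0]}
    - {"grip":120,"linear":[0,0,-0.5],"delta_rot":[0,0,0]}
    - {"grip":120,"linear":[0,0,-0.5],"delta_rot":[0,0,0]}

```text
time: 15.55
ee_pos: [0.5925, 0.1972, 0.0381]
tcp_rot: [179.5, 22.2, 87.2]
wrist_force: [-5.3, 2.8, 8.2]
opening: 0.0581
grasp_force: 111.0
```

Request:
play_rows:
  targets:
    - {"grip":120,"linear":[0,0,-0.1],"delta_rot":[0,0,0]}
    - {"grip":120,"linear":[0,0,-0.2],"delta_rot":[0,0,0]}
    - {"grip":120,"linear":[0,0,-0.2],"delta_rot":[0,0,0]}

```text
time: 15.85
ee_pos: [0.5926, 0.1973, 0.0377]
tcp_rot: [179.4, 22.2, 87.2]
wrist_force: [-9.2, 3.6, 18.4]
opening: 0.0576
grasp_force: 111.9
```

Request:
play_rows:
  targets:
    - {"grip":60,"linear":[0,0,0.1],"delta_rot":[0,0,0]}
    - {"grip":10,"linear":[0,0,0.2],"delta_rot":[0,0,0]}
    - {"grip":10,"linear":[0,0,0.2],"delta_rot":[0,0,0]}
    - {"grip":10,"linear":[0,0,0.2],"delta_rot":[0,0,0]}
    - {"grip":10,"linear":[0,0,3],"delta_rot":[0,0,0]}
    - {"grip":10,"linear":[0,0,7],"delta_rot":[0,0,0]}
    - {"grip":0,"linear":[0,0,12],"delta_rot":[0,0,0]}
    - {"grip":0,"linear":[0,0,16],"delta_rot":[0,0,0]}

```text
time: 16.65
ee_pos: [0.592, 0.1966, 0.1961]
tcp_rot: [179.6, 22.2, 87.2]
wrist_force: [0.4, 1.5, -0.1]
opening: 0.0851
grasp_force: 0.0
```

```bash
cat > chk.py <<'E'
from place import *
def cyl(p,slot):
    X,u=cloud(p); c=np.radians(-2.29); e=np.array([np.cos(c),np.sin(c)]);n=np.array([-e[1],e[0]])
    d=X[:,:2]-SL[slot]; a=d@e;b=d@n
    for lo in (-.05,-.035,-.02,-.005,.01,.025,.04):
        m=(abs(a)<.04)&(b>=lo)&(b<lo+.012)&(X[:,2]>.04)&(X[:,2]<.1)
        q=np.c_[a[m],X[m,2]]
        if len(q)<25: continue
        f=least_squares(lambda k:np.hypot(q[:,0]-k[0],q[:,1]-k[1])-k[2],[0,.05,.025],loss="soft_l1",f_scale=.001,bounds=([-.02,.03,.01],[.02,.07,.04])).x
        print(round(lo+.006,3),len(q),"across %.4f z %.4f r %.4f top %.4f"%(*f,np.percentile(q[:,1],97)))
if __name__=="__main__":
    cyl(bot.camera("wrist"),int(sys.argv[1]))
E
python3 chk.py 2; python3 - <<'E'
from place import *
p=bot.camera("scene"); X,u=cloud(p)
for n,c,lo,hi in (("B",[.5965,-.2],.085,.115),("wheel",[.434,.009],.046,.062)):
    q=X[(np.hypot(*(X[:,:2]-c).T)<.05)&(X[:,2]>lo)&(X[:,2]<hi)]; print(n,len(q),q.mean(0).round(3) if len(q) else 0)
T=pose(15,22); H=np.array([.5965,-.1997,.065]); g=H+.019*T[:,2]; print(g,rel(T,g+[0,0,.12]))
x,R,o=cur(); hi=g+[0,0,.12]; rv=Ro.from_matrix(T@R.T).as_rotvec()
for s in np.linspace(0,1,5): print(arm(Ro.from_rotvec(rv*s).as_matrix()@R,x+(hi-x)*s+[0,0,.12*np.sin(np.pi*s)]))
E
```

```text
-0.044 461 across 0.0006 z 0.0530 r 0.0262 top 0.0810
-0.029 1317 across 0.0007 z 0.0551 r 0.0230 top 0.0796
-0.014 480 across 0.0005 z 0.0531 r 0.0170 top 0.0712
0.001 513 across 0.0003 z 0.0501 r 0.0321 top 0.0834
0.016 1199 across 0.0004 z 0.0511 r 0.0299 top 0.0824
0.031 1412 across 0.0003 z 0.0489 r 0.0247 top 0.0789
0.046 1348 across 0.0002 z 0.0456 r 0.0244 top 0.0715
B 170 [ 0.594 -0.194  0.1  ]
wheel 161 [0.429 0.008 0.052]
[ 0.61351623 -0.19514052  0.05788247] (array([  2.01, -39.24,  -2.21]), array([ 1.298, -1.03 , -0.969]))
[ 27.1  27.1  31.4 104.9 -19.4 121.7]
[ 12.7   4.6  14.5  90.2  -7.  121.3]
[ -4.9 -11.9  -2.3  73.8  10.7 123.3]
[-22.8 -22.  -23.5  49.6  30.9 132.2]
[-36.3 -18.8 -45.    6.7  46.4 154.9]
```

Holder A lies in slot 2, within 1 mm across. Now holder B, still at (0.5965,-0.20).

Request:
play_rows:
  targets:
    - {"grip":0,"linear":[0,-4,5],"delta_rot":[0.13,-0.103,-0.097]}
    - {"grip":0,"linear":[0,-8,8],"delta_rot":[0.26,-0.206,-0.194]}
    - {"grip":0,"linear":[0,-12,10],"delta_rot":[0.39,-0.309,-0.291]}
    - {"grip":0,"linear":[0,-16,10],"delta_rot":[0.52,-0.412,-0.388]}
    - {"grip":0,"linear":[0,-20,10],"delta_rot":[0.65,-0.515,-0.485]}
    - {"grip":0,"linear":[0.5,-24,10],"delta_rot":[0.78,-0.618,-0.581]}
    - {"grip":0,"linear":[1,-28,9],"delta_rot":[0.91,-0.721,-0.678]}
    - {"grip":0,"linear":[1.5,-32,7],"delta_rot":[1.04,-0.824,-0.775]}
    - {"grip":0,"linear":[2,-36,5],"delta_rot":[1.17,-0.927,-0.872]}
    - {"grip":0,"linear":[2,-39.2,3],"delta_rot":[1.298,-1.03,-0.969]}

```text
time: 17.75
ee_pos: [0.6115, -0.1979, 0.2234]
tcp_rot: [164.4, -48.9, 41.0]
wrist_force: [0.9, 0.4, -0.3]
opening: 0.0856
grasp_force: 0.0
```

Request:
play_rows:
  targets:
    - {"grip":0,"linear":[0,0,0],"delta_rot":[0,0,0]}

```text
time: 17.85
ee_pos: [0.6079, -0.1979, 0.2141]
tcp_rot: [165.5, -48.6, 39.9]
wrist_force: [-1.6, 0.7, -0.6]
opening: 0.085
grasp_force: 0.0
```

```bash
cat > app.py <<'E'
from place import *
T=pose(15,22); x,R,o=cur(); print(x.round(4),o["q"].round(1))
p=bot.camera("wrist"); X,u=cloud(p); H=np.array([.5965,-.1997])
q=X[(np.hypot(*(X[:,:2]-H).T)<.05)&(X[:,2]>.104)&(X[:,2]<.114)]
if len(q)>50:
    f=least_squares(lambda k:np.hypot(q[:,0]-k[0],q[:,1]-k[1])-k[2],[*H,.02],loss="soft_l1",f_scale=.002).x; print("rim",len(q),f.round(4))
g=np.r_[H,.065]+.019*T[:,2]; print("g",g.round(4),rel(T,g))
E
python3 app.py
```

```text
[ 0.6079 -0.1979  0.2141] [-34.4 -15.2 -24.7  46.2  39.2 124.8]
rim 909 [ 0.5982 -0.2015  0.017 ]
g [ 0.6135 -0.1951  0.0579] (array([  0.41,   0.18, -16.05]), array([ 0.279, -0.235, -0.217]))
```

Request:
play_rows:
  targets:
    - {"grip":0,"linear":[0.5,0,-1],"delta_rot":[0.1,-0.08,-0.07]}
    - {"grip":0,"linear":[0.5,0,-2],"delta_rot":[0.2,-0.16,-0.14]}
    - {"grip":0,"linear":[0.5,0,-3],"delta_rot":[0.279,-0.235,-0.217]}
    - {"grip":0,"linear":[0.5,0,-4],"delta_rot":[0.279,-0.235,-0.217]}
    - {"grip":0,"linear":[0.5,0,-7],"delta_rot":[0.279,-0.235,-0.217]}
    - {"grip":0,"linear":[0.5,0,-10],"delta_rot":[0.279,-0.235,-0.217]}
    - {"grip":0,"linear":[0.5,0,-13],"delta_rot":[0.279,-0.235,-0.217]}
    - {"grip":0,"linear":[0.5,0,-16],"delta_rot":[0.279,-0.235,-0.217]}
    - {"grip":0,"linear":[0.5,0,-16],"delta_rot":[0.279,-0.235,-0.217]}
    - {"grip":0,"linear":[0.5,0,-16],"delta_rot":[0.279,-0.235,-0.217]}

```text
time: 18.9
ee_pos: [0.6182, -0.1949, 0.065]
tcp_rot: [178.7, -68.2, 16.4]
wrist_force: [0.8, -0.3, 1.8]
opening: 0.0858
grasp_force: 0.0
```

```bash
sed 's/H=np.array(\[.5965,-.1997\])/H=np.array([.5982,-.2015])/' -i app.py; python3 app.py
```

```text
[ 0.6182 -0.1949  0.065 ] [-36.  -11.  -53.6 -10.2  46.2 154.9]
rim 8179 [ 0.596  -0.2022  0.0178]
g [ 0.6152 -0.1969  0.0579] (array([-0.33, -0.16, -0.85]), array([ 0.008,  0.008, -0.003]))
```

Request:
play_rows:
  targets:
    - {"grip":0,"linear":[-0.3,-0.2,-0.5],"delta_rot":[0,0,0]}
    - {"grip":0,"linear":[-0.3,-0.2,-0.5],"delta_rot":[0,0,0]}
    - {"grip":0,"linear":[-0.3,-0.2,-0.5],"delta_rot":[0,0,0]}

```text
time: 19.25
ee_pos: [0.6142, -0.1976, 0.0596]
tcp_rot: [178.7, -68.3, 16.3]
wrist_force: [1.2, 0.4, 0.0]
opening: 0.085
grasp_force: 0.0
```

Request:
play_rows:
  targets:
    - {"grip":60,"linear":[0,0,-0.1],"delta_rot":[0,0,0]}
    - {"grip":120,"linear":[0,0,-0.1],"delta_rot":[0,0,0]}
    - {"grip":120,"linear":[0,0,-0.1],"delta_rot":[0,0,0]}
    - {"grip":120,"linear":[0,0,-0.1],"delta_rot":[0,0,0]}
    - {"grip":120,"linear":[0,0,-0.1],"delta_rot":[0,0,0]}
    - {"grip":120,"linear":[0,0,-0.1],"delta_rot":[0,0,0]}
  force: 105

```text
time: 19.85
ee_pos: [0.6143, -0.1977, 0.0583]
tcp_rot: [178.7, -68.3, 16.3]
wrist_force: [-1.4, -3.4, 5.3]
opening: 0.0594
grasp_force: 111.5
```

Request:
play_rows:
  targets:
    - {"grip":120,"linear":[0,0,1],"delta_rot":[0,0,0]}
    - {"grip":120,"linear":[0,0,2],"delta_rot":[0,0,0]}
    - {"grip":120,"linear":[0,0,5],"delta_rot":[0,0,0]}
    - {"grip":120,"linear":[0,0,8],"delta_rot":[0,0,0]}
    - {"grip":120,"linear":[0,0,8],"delta_rot":[0,0,0]}
    - {"grip":120,"linear":[0,0,8],"delta_rot":[0,0,0]}

```text
time: 20.45
ee_pos: [0.6137, -0.1969, 0.1373]
tcp_rot: [178.9, -68.2, 16.1]
wrist_force: [0.2, -0.2, -8.0]
opening: 0.0591
grasp_force: 113.7
```

```bash
python3 - <<'E'
from h import *
np.save("R1.npy",cur()[1])
E
python3 place.py 0; python3 held.py|tail -1
```

```text
head 14.909706666630647 closing axis [ 0.26  -0.966  0.007]
hi (array([-20.51,  40.13,   1.76]), array([-1.296,  1.038,  0.985])) 110.61367545480307 g [0.4087 0.2044 0.0349]
[-3.650e+01 -1.460e+01 -4.720e+01  1.000e-01  4.650e+01  1.546e+02]
[-28.3 -27.  -35.1  41.3  36.4 132.8]
[-14.6 -27.4 -22.2  65.   20.2 123. ]
[  3.3 -21.8 -12.7  79.5   3.1 122.1]
[ 21.5 -10.5  -6.2  89.9 -10.  126.2]
[ 36.9   6.6   1.   98.6 -16.7 130.9]
[ 36.9  10.1  -8.6  85.5 -16.7 130.9]
0.05883112943148214 [ 0.6  0.8 -6.5] 113.66644310764968
```

Request:
play_rows:
  targets:
    - {"grip":120,"linear":[-1,3,5],"delta_rot":[-0.1,0.08,0.076]}
    - {"grip":120,"linear":[-3,6,8],"delta_rot":[-0.2,0.16,0.152]}
    - {"grip":120,"linear":[-5,9,10],"delta_rot":[-0.3,0.24,0.228]}
    - {"grip":120,"linear":[-7,13,11],"delta_rot":[-0.4,0.32,0.304]}
    - {"grip":120,"linear":[-9,17,11],"delta_rot":[-0.5,0.4,0.38]}
    - {"grip":120,"linear":[-11,21,11],"delta_rot":[-0.6,0.48,0.456]}
    - {"grip":120,"linear":[-13,25,11],"delta_rot":[-0.7,0.56,0.532]}
    - {"grip":120,"linear":[-15,29,10],"delta_rot":[-0.8,0.64,0.608]}
    - {"grip":120,"linear":[-17,33,9],"delta_rot":[-0.9,0.72,0.684]}
    - {"grip":120,"linear":[-19,37,8],"delta_rot":[-1.0,0.8,0.76]}

```text
time: 21.5
ee_pos: [0.426, 0.1684, 0.2179]
tcp_rot: [167.4, -2.7, 69.4]
wrist_force: [2.8, 0.6, -6.4]
opening: 0.059
grasp_force: 113.7
```

```bash
python3 st.py 0 R1
```

```text
[0.426  0.1684 0.2179] [ 26.1 -18.9 -14.   84.2  -7.3 136.4] op 0.059 [ 2.8  0.6 -6.4] 113.69087882107124
to g (array([ -1.73,   3.59, -18.29]), array([-0.376,  0.301,  0.284])) holder axis now [0.251 0.878 0.407]
```

Request:
play_rows:
  targets:
    - {"grip":120,"linear":[-0.5,1,-1],"delta_rot":[-0.1,0.08,0.075]}
    - {"grip":120,"linear":[-1,2.5,-3],"delta_rot":[-0.2,0.16,0.15]}
    - {"grip":120,"linear":[-1.7,3.6,-5],"delta_rot":[-0.3,0.24,0.225]}
    - {"grip":120,"linear":[-1.7,3.6,-7],"delta_rot":[-0.376,0.301,0.284]}
    - {"grip":120,"linear":[-1.7,3.6,-8],"delta_rot":[-0.376,0.301,0.284]}
    - {"grip":120,"linear":[-1.7,3.6,-10],"delta_rot":[-0.376,0.301,0.284]}
    - {"grip":120,"linear":[-1.7,3.6,-10],"delta_rot":[-0.376,0.301,0.284]}
    - {"grip":120,"linear":[-1.7,3.6,-10],"delta_rot":[-0.376,0.301,0.284]}

```text
time: 22.3
ee_pos: [0.4098, 0.2025, 0.1192]
tcp_rot: [180.0, 21.5, 87.8]
wrist_force: [0.3, 0.0, -4.6]
opening: 0.059
grasp_force: 115.2
```

```bash
python3 st.py 0 R1
```

```text
[0.4098 0.2025 0.1192] [ 36.6   4.5  -5.5  93.9 -16.6 130.8] op 0.059 [ 0.3  0.  -4.6] 115.22890770575032
to g (array([-0.12,  0.19, -8.43]), array([-0.005,  0.003,  0.006])) holder axis now [0.046 0.999 0.005]
```

Request:
play_rows:
  targets:
    - {"grip":120,"linear":[-0.1,0.1,-2],"delta_rot":[0,0,0]}
    - {"grip":120,"linear":[-0.1,0.1,-4.5],"delta_rot":[0,0,0]}
    - {"grip":120,"linear":[-0.1,0.1,-6.5],"delta_rot":[0,0,0]}
    - {"grip":120,"linear":[-0.1,0.1,-7.4],"delta_rot":[0,0,0]}
    - {"grip":120,"linear":[-0.1,0.1,-7.6],"delta_rot":[0,0,0]}
    - {"grip":120,"linear":[-0.1,0.1,-7.8],"delta_rot":[0,0,0]}
    - {"grip":120,"linear":[-0.1,0.1,-7.9],"delta_rot":[0,0,0]}
    - {"grip":120,"linear":[-0.1,0.1,-7.9],"delta_rot":[0,0,0]}

```text
time: 23.1
ee_pos: [0.4093, 0.2042, 0.0407]
tcp_rot: [180.0, 21.6, 87.9]
wrist_force: [0.1, 0.5, -5.3]
opening: 0.0588
grasp_force: 115.2
```

Request:
play_rows:
  targets:
    - {"grip":120,"linear":[0,0,-0.1],"delta_rot":[0,0,0]}
    - {"grip":120,"linear":[0,0,-0.2],"delta_rot":[0,0,0]}
    - {"grip":120,"linear":[0,0,-0.2],"delta_rot":[0,0,0]}

```text
time: 23.4
ee_pos: [0.409, 0.2041, 0.0383]
tcp_rot: [-180.0, 21.6, 87.9]
wrist_force: [-1.2, 1.5, -3.0]
opening: 0.0589
grasp_force: 115.6
```

Request:
play_rows:
  targets:
    - {"grip":120,"linear":[0,0,-0.1],"delta_rot":[0,0,0]}
    - {"grip":120,"linear":[0,0,-0.2],"delta_rot":[0,0,0]}
    - {"grip":120,"linear":[0,0,-0.2],"delta_rot":[0,0,0]}

```text
time: 23.7
ee_pos: [0.4091, 0.2044, 0.0371]
tcp_rot: [180.0, 21.6, 87.9]
wrist_force: [-4.7, 3.5, 8.8]
opening: 0.0587
grasp_force: 116.5
```

Request:
play_rows:
  targets:
    - {"grip":60,"linear":[0,0,0],"delta_rot":[0,0,0]}
    - {"grip":10,"linear":[0,0,0],"delta_rot":[0,0,0]}
    - {"grip":10,"linear":[0,0,0],"delta_rot":[0,0,0]}
    - {"grip":10,"linear":[0,0,0],"delta_rot":[0,0,0]}
    - {"grip":10,"linear":[0,0,3],"delta_rot":[0,0,0]}
    - {"grip":10,"linear":[0,0,7],"delta_rot":[0,0,0]}
    - {"grip":0,"linear":[0,0,12],"delta_rot":[0,0,0]}
    - {"grip":0,"linear":[0,0,17],"delta_rot":[0,0,0]}

```text
time: 24.5
ee_pos: [0.4086, 0.2036, 0.2076]
tcp_rot: [-180.0, 21.6, 87.9]
wrist_force: [0.9, 0.6, -0.2]
opening: 0.0853
grasp_force: 0.0
```

```bash
python3 chk.py 0; python3 - <<'E'
from place import *
V=Ro.from_euler('xyz',[180,0,90],degrees=True).as_matrix(); v=np.array([.45,-.02,.30]); print(arm(V,v),rel(V,v))
p=bot.camera("scene"); save(p,"sc7.png",(180,170,400,370),2.5)
E
```

```text
-0.044 447 across -0.0000 z 0.0503 r 0.0285 top 0.0819
-0.029 1206 across 0.0003 z 0.0553 r 0.0228 top 0.0801
-0.014 456 across 0.0004 z 0.0532 r 0.0170 top 0.0712
0.001 506 across 0.0005 z 0.0499 r 0.0322 top 0.0833
0.016 1120 across 0.0005 z 0.0505 r 0.0305 top 0.0826
0.031 1233 across 0.0006 z 0.0486 r 0.0249 top 0.0766
0.046 1231 across 0.0007 z 0.0457 r 0.0244 top 0.0715
[ -2.5  -6.    7.2 103.2   0.   87.5] (array([  4.01, -22.43,   8.43]), array([0.372, 0.   , 0.038]))
```

View pics/sc7.png

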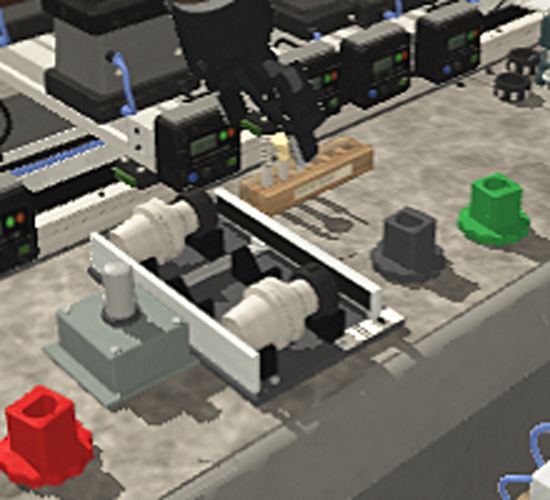

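Holders lie in slots 0 and 2. Now a close look at the dark wheel.

Request:
play_rows:
  targets:
    - {"grip":0,"linear":[2.6,-5,5],"delta_rot":[0.13,0,0.01]}
    - {"grip":0,"linear":[2.6,-10,8],"delta_rot":[0.25,0,0.02]}
    - {"grip":0,"linear":[2.6,-14,8.4],"delta_rot":[0.372,0,0.038]}
    - {"grip":0,"linear":[2.6,-16.5,8.4],"delta_rot":[0.372,0,0.038]}
    - {"grip":0,"linear":[2.6,-16.5,8.4],"delta_rot":[0.372,0,0.038]}
    - {"grip":0,"linear":[2.6,-16.5,8.4],"delta_rot":[0.372,0,0.038]}
    - {"grip":0,"linear":[2.6,-16.5,8.4],"delta_rot":[0.372,0,0.038]}

```text
time: 25.3
ee_pos: [0.4349, 0.0395, 0.2895]
tcp_rot: [-179.6, 0.3, 90.2]
wrist_force: [0.6, -0.1, 0.4]
opening: 0.0856
grasp_force: 0.0
```

```bash
python3 look.py w8.png wheel_hub; python3 - <<'E'
from h import *
p=np.load("last.npy",allow_pickle=True).item()
X,u=cloud(p); m=(abs(X[:,0]-.434)<.05)&(abs(X[:,1]-.009)<.05); X=X[m];u=u[m]
t=X[(X[:,2]>.048)&(X[:,2]<.06)]; print(len(t),np.median(t[:,2]))
r=cv2.minAreaRect((t[:,:2]*1000).astype(np.float32)); print("hub rect",r)
d=X[(X[:,2]>.006)&(X[:,2]<.018)]; print("disc",len(d),cv2.minEnclosingCircle((d[:,:2]*1000).astype(np.float32)))
pc=proj(p,[r[0][0]/1000,r[0][1]/1000,.054])[0]; print(pc); a,b=int(pc[0]),int(pc[1])
save(p,"c8.png",(a-65,b-60,a+65,b+60),4.5)
E
```

```text
cam [0.436 0.109 0.432] look [-0.01 -0.27 -0.96] 69.31672599133746
25.35 [0.4349 0.04   0.2894] [-179.56    0.3    90.27] [  5.4  -8.2   3.8 102.4  -0.3  95.2]
wheel_hub 0.92 [320. 227.] [0.4319 0.0074 0.038 ]
wheel_hub 0.84 [308. 323.] [ 0.4173 -0.1197  0.038 ]
980 0.05448843519820698
hub rect ((432.25823974609375, 5.150890350341797), (41.97650909423828, 42.44181823730469), 5.191982746124268)
disc 1463 ((432.375732421875, 5.098038673400879), 39.83340835571289)
[320.406726   232.50976888]
```

View pics/c8.png

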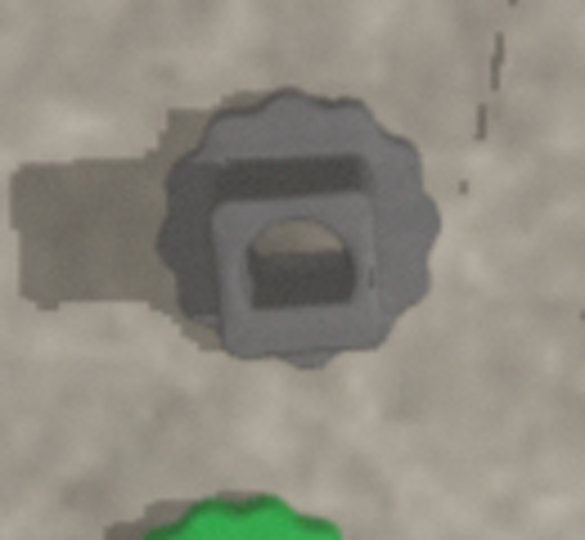

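The dark wheel is confirmed: hub centre (0.432,0.005), face at 5.2°, flat towards -y (crop row 300). Next, the shaft's flat.

Request:
play_rows:
  targets:
    - {"grip":0,"linear":[1,5,0],"delta_rot":[0,0,0]}
    - {"grip":0,"linear":[2,10,0],"delta_rot":[0,0,0]}
    - {"grip":0,"linear":[7,28.5,-3],"delta_rot":[0,0,0]}
    - {"grip":0,"linear":[7,28.5,-3],"delta_rot":[0,0,0]}
    - {"grip":0,"linear":[7,28.5,-5],"delta_rot":[0,0,0]}
    - {"grip":0,"linear":[7,28.5,-5],"delta_rot":[0,0,0]}
    - {"grip":0,"linear":[7,28.5,-5],"delta_rot":[0,0,0]}
    - {"grip":0,"linear":[7,28.5,-5],"delta_rot":[0,0,0]}
    - {"grip":0,"linear":[7,28.5,-5],"delta_rot":[0,0,0]}

```text
time: 26.3
ee_pos: [0.5043, 0.3243, 0.2405]
tcp_rot: [-179.6, 0.3, 90.2]
wrist_force: [0.2, -0.2, 0.7]
opening: 0.0849
grasp_force: 0.0
```

```bash
python3 look.py w9.png shaft_seat; python3 - <<'E'
from h import *
from scipy.optimize import least_squares
p=np.load("last.npy",allow_pickle=True).item()
X,u=cloud(p); m=(abs(X[:,0]-.503)<.03)&(abs(X[:,1]-.312)<.03); X=X[m];u=u[m]
t=X[(X[:,2]>.097)&(X[:,2]<.106)][:,:2]; print(len(t), np.percentile(X[X[:,2]>.09][:,2],[50,95]))
sd=X[(X[:,2]>.06)&(X[:,2]<.092)]; 
# D-shape: rasterise top, fit by IoU
from itertools import product
W=np.array(p["world_to_cam"])
# mask fit: pixels whose z>.097 inside D
allp=X[:,:2]; lab=(X[:,2]>.0965)
best=[]
for th in np.arange(-180,180,4):
    n=np.array([np.cos(np.radians(th)),np.sin(np.radians(th))])
    for cx,cy in product(np.arange(.498,.5085,.001),np.arange(.306,.3185,.001)):
        d=allp-[cx,cy]; ins=(np.hypot(*d.T)<.013)&(d@n<.0065)
        best.append(((ins&lab).sum()/(ins|lab).sum(),th,cx,cy))
best.sort(reverse=True); print(np.round(best[:12],4))
pc=proj(p,[.503,.312,.1])[0].astype(int); a,b=pc; save(p,"c9.png",(a-60,b-60,a+60,b+60),4.5); print(pc)
E
```

```text
cam [0.506 0.394 0.383] look [-0.01 -0.27 -0.96] 69.31672599133746
26.35 [0.5046 0.3238 0.241 ] [-179.68    0.27   90.2 ] [ 3.270e+01  1.270e+01  1.990e+01  9.760e+01 -1.000e-01  1.225e+02]
shaft_seat 0.97 [323. 227.] [0.5053 0.3086 0.052 ]
567 [0.32706632 0.33785841]
[[ 4.21e-02 -4.00e+01  5.05e-01  3.12e-01]
 [ 4.21e-02 -4.40e+01  5.05e-01  3.12e-01]
 [ 4.18e-02 -4.80e+01  5.05e-01  3.12e-01]
 [ 4.16e-02 -5.20e+01  5.05e-01  3.12e-01]
 [ 4.16e-02 -3.60e+01  5.05e-01  3.12e-01]
 [ 4.13e-02 -5.60e+01  5.05e-01  3.12e-01]
 [ 4.13e-02 -4.00e+01  5.05e-01  3.11e-01]
 [ 4.13e-02 -4.40e+01  5.05e-01  3.11e-01]
 [ 4.13e-02 -3.20e+01  5.05e-01  3.12e-01]
 [ 4.12e-02 -4.80e+01  5.05e-01  3.11e-01]
 [ 4.12e-02 -6.00e+01  5.05e-01  3.12e-01]
 [ 4.10e-02 -2.80e+01  5.05e-01  3.12e-01]]
[320 237]
```

View pics/c9.png

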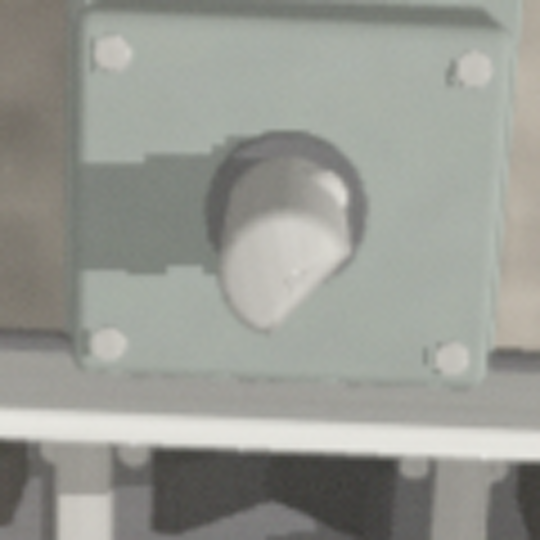

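```bash
cat > dfit.py <<'E'
from h import *
from itertools import product
p=np.load("last.npy",allow_pickle=True).item()
# image fit: project D at z=.100 and compare to bright top-face mask from depth (densely: depth z>.0965 & <.11)
X,u=cloud(p); m=(abs(X[:,0]-.503)<.022)&(abs(X[:,1]-.312)<.022)&(X[:,2]<.12); X=X[m]
lab=X[:,2]>.0965; A=X[:,:2]; print(lab.sum(),np.median(X[lab,2]))
best=[]
for th in np.arange(-75,-15,2):
    n=np.array([np.cos(np.radians(th)),np.sin(np.radians(th))])
    for cx,cy in product(np.arange(.500,.5085,.0005),np.arange(.307,.3175,.0005)):
        d=A-[cx,cy]; ins=(np.hypot(*d.T)<.013)&(d@n<.0065)
        best.append(((ins&lab).sum()/(ins|lab).sum(),th,cx,cy))
best.sort(reverse=True); b=np.array(best); print(b[:3].round(4),"mean",b[b[:,0]>b[0,0]-.01].mean(0).round(4))
# flat line: boundary points of lab in world on flat side
T=A[lab]; c=b[b[:,0]>b[0,0]-.01].mean(0)[2:]
h=cv2.convexHull((T*1e5).astype(np.float32))[:,0]/1e5
L=np.linalg.norm(np.roll(h,-1,0)-h,axis=1); i=np.argsort(-L)[:4]
for k in i:
    e=np.roll(h,-1,0)[k]-h[k]; nn=np.array([e[1],-e[0]])/L[k]; mid=(h[k]+np.roll(h,-1,0)[k])/2
    if nn@(mid-c)<0: nn=-nn
    print("edge",L[k].round(4),"normal",np.degrees(np.arctan2(nn[1],nn[0])).round(1),"dist",(nn@(mid-c)).round(4))
E
python3 dfit.py
```

```text
574 0.10043722331389532
[[  0.946 -41.      0.505   0.311]
 [  0.946 -43.      0.505   0.311]
 [  0.946 -45.      0.505   0.311]] mean [  0.944 -43.      0.505   0.311]
edge 0.0149 normal -43.0 dist 0.006
edge 0.0058 normal -131.3 dist 0.0119
edge 0.0053 normal -162.1 dist 0.0125
edge 0.0049 normal -44.9 dist 0.0061
```

Request:
play_rows:
  targets:
    - {"grip":0,"linear":[-0.9,-0.4,0],"delta_rot":[0,0,0.817]}
    - {"grip":0,"linear":[-0.9,-0.4,0],"delta_rot":[0,0,0.817]}
    - {"grip":0,"linear":[-0.9,-0.4,0],"delta_rot":[0,0,0.817]}
    - {"grip":0,"linear":[-0.9,-0.4,0],"delta_rot":[0,0,0.817]}
    - {"grip":0,"linear":[-0.9,-0.4,0],"delta_rot":[0,0,0.817]}
    - {"grip":0,"linear":[-0.9,-0.4,0],"delta_rot":[0,0,0.817]}
    - {"grip":0,"linear":[-0.9,-0.4,0],"delta_rot":[0,0,0.817]}

```text
time: 27.1
ee_pos: [0.4961, 0.3191, 0.2413]
tcp_rot: [-179.7, 0.3, 137.0]
wrist_force: [-0.3, 0.1, 1.0]
opening: 0.0851
grasp_force: 0.0
```

```bash
python3 look.py w10.png shaft_seat; python3 dfit.py
```

```text
cam [0.447 0.368 0.384] look [ 0.2  -0.19 -0.96] 69.31672599133746
27.15 [0.4961 0.3192 0.2411] [-179.71    0.32  136.82] [32.9 11.1 18.  97.1 -0.4 76.1]
shaft_seat 0.56 [322. 223.] [0.5055 0.3105 0.052 ]
576 0.10031466698993124
[[  0.9373 -43.       0.505    0.311 ]
 [  0.9324 -39.       0.5055   0.311 ]
 [  0.9324 -45.       0.5055   0.311 ]] mean [  0.9326 -43.       0.5053   0.311 ]
edge 0.0112 normal -43.1 dist 0.0061
edge 0.0064 normal 47.9 dist 0.0122
edge 0.0045 normal 177.2 dist 0.0133
edge 0.0045 normal 157.7 dist 0.0135
```

Shaft confirmed from both views: (0.505,0.311), flat normal -43°. Back to the wheel.

Request:
play_rows:
  targets:
    - {"grip":0,"linear":[-1,-5,0],"delta_rot":[0,0,-0.13]}
    - {"grip":0,"linear":[-2,-10,0],"delta_rot":[0,0,-0.25]}
    - {"grip":0,"linear":[-3,-14,0],"delta_rot":[0,0,-0.37]}
    - {"grip":0,"linear":[-4,-18.5,0],"delta_rot":[0,0,-0.5]}
    - {"grip":0,"linear":[-5,-23,0],"delta_rot":[0,0,-0.62]}
    - {"grip":0,"linear":[-5.7,-27,0],"delta_rot":[0,0,-0.727]}
    - {"grip":0,"linear":[-6.2,-30,0],"delta_rot":[0,0,-0.727]}
    - {"grip":0,"linear":[-6.2,-30,0],"delta_rot":[0,0,-0.727]}
    - {"grip":0,"linear":[-6.2,-30,0],"delta_rot":[0,0,-0.727]}

```text
time: 28.1
ee_pos: [0.4339, 0.0194, 0.2405]
tcp_rot: [-179.7, 0.3, 95.1]
wrist_force: [0.1, 0.5, 0.1]
opening: 0.0853
grasp_force: 0.0
```

```bash
cat > wh.py <<'E'
from fk import *
def wheel(p,c=(.434,.009),zt=.054,R=.05):
    X,u=cloud(p); m=(np.hypot(X[:,0]-c[0],X[:,1]-c[1])<R); X=X[m]
    t=X[(X[:,2]>zt-.006)&(X[:,2]<zt+.006)]; r=cv2.minAreaRect((t[:,:2]*1000).astype(np.float32)); return len(t),r,np.median(t[:,2])
if __name__=="__main__":
    p=bot.camera("wrist"); print(wheel(p)); x,R,o=cur(); print(x.round(4),o["tcp_rot"].round(2),o["q"].round(1))
    n,r,_=wheel(p); print("rel",((np.array([r[0][0]/1000,r[0][1]/1000,.019])-x)*100).round(2))
E
python3 wh.py
```

```text
(1297, ((432.0667419433594, 5.687601089477539), (41.648658752441406, 41.14316940307617), 5.118764877319336), np.float64(0.05451379985499716))
[0.434  0.02   0.2403] [-179.66    0.28   95.23] [  2.8 -10.2  -3.5  97.   -0.3  87.6]
rel [ -0.19  -1.44 -22.13]
```

Request:
play_rows:
  targets:
    - {"grip":0,"linear":[-0.2,-1.45,-4],"delta_rot":[0,0,0]}
    - {"grip":0,"linear":[-0.2,-1.45,-8],"delta_rot":[0,0,0]}
    - {"grip":0,"linear":[-0.2,-1.45,-12],"delta_rot":[0,0,0]}
    - {"grip":0,"linear":[-0.2,-1.45,-16],"delta_rot":[0,0,0]}
    - {"grip":0,"linear":[-0.2,-1.45,-19],"delta_rot":[0,0,0]}
    - {"grip":0,"linear":[-0.2,-1.45,-21],"delta_rot":[0,0,0]}
    - {"grip":0,"linear":[-0.2,-1.45,-22],"delta_rot":[0,0,0]}
    - {"grip":0,"linear":[-0.2,-1.45,-22],"delta_rot":[0,0,0]}
    - {"grip":0,"linear":[-0.2,-1.45,-22],"delta_rot":[0,0,0]}

```text
time: 29.05
ee_pos: [0.4326, 0.0059, 0.021]
tcp_rot: [-179.7, 0.3, 95.4]
wrist_force: [0.0, 0.2, 0.0]
opening: 0.0851
grasp_force: 0.0
```

Request:
play_rows:
  targets:
    - {"grip":80,"linear":[0,0,0],"delta_rot":[0,0,0]}
    - {"grip":160,"linear":[0,0,0],"delta_rot":[0,0,0]}
    - {"grip":180,"linear":[0,0,0],"delta_rot":[0,0,0]}
    - {"grip":180,"linear":[0,0,0],"delta_rot":[0,0,0]}
    - {"grip":180,"linear":[0,0,0],"delta_rot":[0,0,0]}
    - {"grip":180,"linear":[0,0,0],"delta_rot":[0,0,0]}
    - {"grip":180,"linear":[0,0,0],"delta_rot":[0,0,0]}
  force: 80

```text
time: 29.75
ee_pos: [0.4324, 0.0054, 0.0209]
tcp_rot: [-179.7, 0.3, 95.3]
wrist_force: [-1.6, 0.1, 7.2]
opening: 0.041
grasp_force: 82.3
```

Request:
play_rows:
  targets:
    - {"grip":180,"linear":[0,0,2],"delta_rot":[0,0,0]}
    - {"grip":180,"linear":[0,0,6],"delta_rot":[0,0,0]}
    - {"grip":180,"linear":[0,1,11],"delta_rot":[0,0,0]}
    - {"grip":180,"linear":[1,4,15],"delta_rot":[0,0,0.1]}
    - {"grip":180,"linear":[2,8,17],"delta_rot":[0,0,0.2]}
    - {"grip":180,"linear":[3,12,18],"delta_rot":[0,0,0.3]}
    - {"grip":180,"linear":[4,16,18],"delta_rot":[0,0,0.4]}
    - {"grip":180,"linear":[5,20,18],"delta_rot":[0,0,0.5]}
    - {"grip":180,"linear":[6,24,18],"delta_rot":[0,0,0.6]}
    - {"grip":180,"linear":[7,28,18],"delta_rot":[0,0,0.7]}

```text
time: 30.75
ee_pos: [0.502, 0.2871, 0.1995]
tcp_rot: [-179.6, 0.3, 135.7]
wrist_force: [0.8, -0.6, -2.9]
opening: 0.0409
grasp_force: 82.0
```

```bash
cat > sh.py <<'E'
from fk import *
x,R,o=cur(); yaw=o["tcp_rot"][2]
print(x.round(4),o["tcp_rot"].round(2),"op",round(o["opening"],4),o["wrist_force"].round(1),o["torque"].round(2),"rel",((np.array([.5052,.311,.121])-x)*100).round(2),"yaw err rad",round(np.radians(136.9-yaw),4),"tilt fix",Ro.from_matrix(np.array(Ro.from_euler('xyz',[180,0,136.9],degrees=True).as_matrix())@R.T).as_rotvec().round(4))
E
python3 sh.py
```

```text
[0.502  0.2871 0.1995] [-179.57    0.29  135.67] op 0.0409 [ 0.8 -0.6 -2.9] [-0.   -0.09  0.02] rel [ 0.32  2.39 -7.85] yaw err rad 0.0214 tilt fix [ 0.0088 -0.0016  0.0214]
```

Request:
play_rows:
  targets:
    - {"grip":180,"linear":[0.2,1.5,0],"delta_rot":[0,0,0.02]}
    - {"grip":180,"linear":[0.3,2.4,-2],"delta_rot":[0,0,0.02]}
    - {"grip":180,"linear":[0.3,2.4,-5],"delta_rot":[0,0,0.02]}
    - {"grip":180,"linear":[0.3,2.4,-7],"delta_rot":[0,0,0.02]}
    - {"grip":180,"linear":[0.3,2.4,-7],"delta_rot":[0,0,0.02]}
    - {"grip":180,"linear":[0.3,2.4,-7],"delta_rot":[0,0,0.02]}

```text
time: 31.35
ee_pos: [0.5048, 0.309, 0.1304]
tcp_rot: [-179.6, 0.3, 136.5]
wrist_force: [-0.8, -0.6, -2.4]
opening: 0.0409
grasp_force: 82.3
```

```bash
python3 sh.py
```

```text
[0.5048 0.309  0.1304] [-179.58    0.29  136.54] op 0.0409 [-0.8 -0.6 -2.4] [0.02 0.02 0.01] rel [ 0.04  0.2  -0.94] yaw err rad 0.0063 tilt fix [ 0.0088 -0.0013  0.0063]
```

Request:
play_rows:
  targets:
    - {"grip":180,"linear":[0,0.1,0],"delta_rot":[0,0,0.006]}
    - {"grip":180,"linear":[0,0.1,0],"delta_rot":[0,0,0.006]}

```text
time: 31.55
ee_pos: [0.5055, 0.3107, 0.1316]
tcp_rot: [-179.7, 0.3, 136.9]
wrist_force: [-0.7, -0.1, -2.2]
opening: 0.0407
grasp_force: 82.3
```

```bash
python3 sh.py
```

```text
[0.5055 0.3107 0.1316] [-179.74    0.32  136.93] op 0.0407 [-0.7 -0.1 -2.2] [ 0.05 -0.02 -0.06] rel [-0.03  0.03 -1.06] yaw err rad -0.0005 tilt fix [ 0.0072  0.001  -0.0004]
```

Request:
play_rows:
  targets:
    - {"grip":180,"linear":[-0.02,0.02,-0.4],"delta_rot":[0,0,0]}
    - {"grip":180,"linear":[-0.02,0.02,-0.8],"delta_rot":[0,0,0]}
    - {"grip":180,"linear":[-0.02,0.02,-1.1],"delta_rot":[0,0,0]}
    - {"grip":180,"linear":[-0.02,0.02,-1.3],"delta_rot":[0,0,0]}
    - {"grip":180,"linear":[-0.02,0.02,-1.5],"delta_rot":[0,0,0]}
    - {"grip":180,"linear":[-0.02,0.02,-1.5],"delta_rot":[0,0,0]}

```text
time: 32.15
ee_pos: [0.5046, 0.3106, 0.1146]
tcp_rot: [-179.6, 0.3, 136.9]
wrist_force: [-0.6, 0.2, -3.5]
opening: 0.0408
grasp_force: 82.3
```

```bash
python3 sh.py
```

```text
[0.5046 0.3106 0.1146] [-179.59    0.28  136.93] op 0.0408 [-0.6  0.2 -3.5] [0.07 0.03 0.01] rel [0.06 0.04 0.64] yaw err rad -0.0005 tilt fix [ 0.0086 -0.0014 -0.0004]
```

It has entered the shaft with no contact force. Going on down.

Request:
play_rows:
  targets:
    - {"grip":180,"linear":[0.03,0.02,-0.4],"delta_rot":[0,0,0]}
    - {"grip":180,"linear":[0.03,0.02,-0.8],"delta_rot":[0,0,0]}
    - {"grip":180,"linear":[0.03,0.02,-1.2],"delta_rot":[0,0,0]}
    - {"grip":180,"linear":[0.03,0.02,-1.6],"delta_rot":[0,0,0]}
    - {"grip":180,"linear":[0.03,0.02,-2],"delta_rot":[0,0,0]}
    - {"grip":180,"linear":[0.03,0.02,-2.2],"delta_rot":[0,0,0]}
    - {"grip":180,"linear":[0.03,0.02,-2.2],"delta_rot":[0,0,0]}

```text
time: 32.85
ee_pos: [0.5048, 0.3108, 0.0924]
tcp_rot: [-179.6, 0.3, 136.9]
wrist_force: [-1.9, 1.5, -5.4]
opening: 0.0408
grasp_force: 82.4
```

```bash
python3 sh.py
```

```text
[0.5048 0.3108 0.0924] [-179.58    0.27  136.93] op 0.0408 [-1.9  1.5 -5.4] [0.33 0.59 0.  ] rel [0.04 0.02 2.86] yaw err rad -0.0005 tilt fix [ 0.0086 -0.0015 -0.0005]
```

Request:
play_rows:
  targets:
    - {"grip":180,"linear":[0,0,-0.2],"delta_rot":[0,0,0]}
    - {"grip":180,"linear":[0,0,-0.3],"delta_rot":[0,0,0]}
    - {"grip":180,"linear":[0,0,-0.4],"delta_rot":[0,0,0]}
    - {"grip":180,"linear":[0,0,-0.4],"delta_rot":[0,0,0]}

```text
time: 33.25
ee_pos: [0.5049, 0.3109, 0.0891]
tcp_rot: [-179.6, 0.3, 136.9]
wrist_force: [-5.7, 1.1, -1.2]
opening: 0.0407
grasp_force: 82.6
```

Request:
play_rows:
  targets:
    - {"grip":180,"linear":[-0.05,0,-0.2],"delta_rot":[0,0,0]}
    - {"grip":180,"linear":[-0.05,0,-0.4],"delta_rot":[0,0,0]}
    - {"grip":180,"linear":[-0.05,0,-0.5],"delta_rot":[0,0,0]}
    - {"grip":180,"linear":[-0.05,0,-0.5],"delta_rot":[0,0,0]}

```text
time: 33.65
ee_pos: [0.5048, 0.3111, 0.0852]
tcp_rot: [-179.7, 0.3, 136.9]
wrist_force: [-5.7, 0.3, 5.8]
opening: 0.0412
grasp_force: 83.7
```

```bash
python3 sh.py
```

```text
[0.5048 0.3111 0.0852] [-179.71    0.31  136.92] op 0.0412 [-5.7  0.3  5.8] [ 0.04  1.35 -0.01] rel [ 0.04 -0.01  3.58] yaw err rad -0.0004 tilt fix [ 0.0075  0.0005 -0.0004]
```

Request:
play_rows:
  targets:
    - {"grip":180,"linear":[-0.05,0,-0.2],"delta_rot":[0,0,0]}
    - {"grip":180,"linear":[-0.1,0,-0.3],"delta_rot":[0,0,0]}
    - {"grip":180,"linear":[-0.1,0,-0.4],"delta_rot":[0,0,0]}
    - {"grip":180,"linear":[-0.1,0,-0.4],"delta_rot":[0,0,0]}

```text
time: 34.05
ee_pos: [0.5039, 0.311, 0.0801]
tcp_rot: [-179.7, 0.3, 136.9]
wrist_force: [-0.4, 1.2, 1.8]
opening: 0.0408
grasp_force: 83.0
```

```bash
python3 sh.py; python3 - <<'E'
from h import *
p=bot.camera("side"); save(p,"s11.png",(240,150,380,260),4)
p=bot.camera("scene"); X,u=cloud(p)
q=X[(np.hypot(X[:,0]-.505,X[:,1]-.311)<.06)&(X[:,2]>.05)&(X[:,2]<.2)]
print(np.histogram(q[:,2],np.arange(.05,.15,.005)))
save(p,"sc11.png",(180,240,280,340),5)
E
```

```text
[0.5039 0.311  0.0801] [-179.66    0.32  136.92] op 0.0408 [-0.4  1.2  1.8] [ 0.25  0.23 -0.03] rel [0.13 0.   4.09] yaw err rad -0.0004 tilt fix [ 0.008   0.     -0.0004]
(array([ 36,   8,  58, 111, 210,  40,  42,  48,  67,  58,  78,  82, 185,
        35,  23,  48,  76,  87,  55]), array([0.05 , 0.055, 0.06 , 0.065, 0.07 , 0.075, 0.08 , 0.085, 0.09 ,
       0.095, 0.1  , 0.105, 0.11 , 0.115, 0.12 , 0.125, 0.13 , 0.135,
       0.14 , 0.145]))
```

View pics/sc11.png

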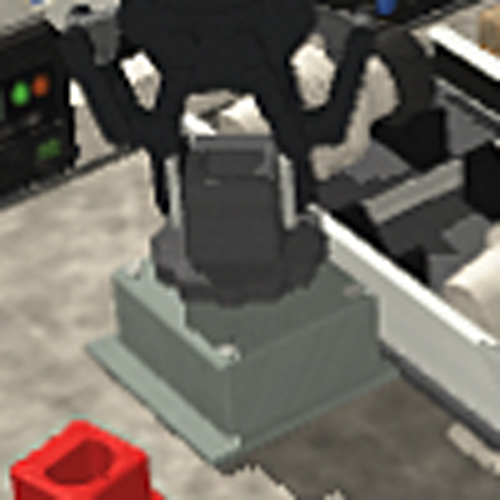

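The scene crop shows the wheel on the shaft, still about 7 mm above the shoulder. Pushing on.

Request:
play_rows:
  targets:
    - {"grip":180,"linear":[0.03,0,-0.2],"delta_rot":[0,0,0]}
    - {"grip":180,"linear":[0.03,0,-0.4],"delta_rot":[0,0,0]}
    - {"grip":180,"linear":[0.03,0,-0.6],"delta_rot":[0,0,0]}
    - {"grip":180,"linear":[0.03,0,-0.7],"delta_rot":[0,0,0]}
    - {"grip":180,"linear":[0.03,0,-0.7],"delta_rot":[0,0,0]}

```text
time: 34.65
ee_pos: [0.5037, 0.3105, 0.073]
tcp_rot: [-179.6, 0.3, 136.9]
wrist_force: [-0.2, -1.0, 2.4]
opening: 0.041
grasp_force: 83.1
```

```bash
python3 sh.py
```

```text
[0.5037 0.3105 0.073 ] [-179.58    0.31  136.92] op 0.041 [-0.2 -1.   2.4] [-0.32  0.35  0.05] rel [0.15 0.05 4.8 ] yaw err rad -0.0003 tilt fix [ 0.009  -0.0011 -0.0003]
```

Request:
play_rows:
  targets:
    - {"grip":180,"linear":[0,0,-0.2],"delta_rot":[0,0,0]}
    - {"grip":180,"linear":[0,0,-0.3],"delta_rot":[0,0,0]}
    - {"grip":180,"linear":[0,0,-0.3],"delta_rot":[0,0,0]}

```text
time: 34.95
ee_pos: [0.5038, 0.3106, 0.0728]
tcp_rot: [-179.7, 0.3, 136.9]
wrist_force: [-8.9, -5.6, 21.2]
opening: 0.0412
grasp_force: 85.6
```

```bash
python3 sh.py; python3 - <<'E'
from h import *
p=bot.camera("scene"); X,u=cloud(p)
q=X[(np.hypot(X[:,0]-.505,X[:,1]-.311)<.045)&(X[:,2]>.05)&(X[:,2]<.2)]
h=np.histogram(q[:,2],np.arange(.05,.13,.002));print(list(zip(h[1].round(3).tolist(),h[0].tolist())))
E
```

```text
[0.5038 0.3106 0.0728] [-179.69    0.34  136.92] op 0.0412 [-8.9 -5.6 21.2] [-1.41  2.05 -0.05] rel [0.14 0.04 4.82] yaw err rad -0.0003 tilt fix [ 0.008   0.0006 -0.0003]
[(0.05, 4), (0.052, 13), (0.054, 22), (0.056, 29), (0.058, 23), (0.06, 56), (0.062, 116), (0.064, 95), (0.066, 24), (0.068, 19), (0.07, 12), (0.072, 13), (0.074, 17), (0.076, 16), (0.078, 16), (0.08, 23), (0.082, 20), (0.084, 29), (0.086, 25), (0.088, 18), (0.09, 27), (0.092, 21), (0.094, 31), (0.096, 34), (0.098, 35), (0.1, 39), (0.102, 53), (0.104, 86), (0.106, 67), (0.108, 12), (0.11, 11), (0.112, 11), (0.114, 4), (0.116, 16), (0.118, 13), (0.12, 14), (0.122, 19), (0.124, 16), (0.126, 28)]
```

Hard stop at TCP z 0.0728, with disc top at 0.064 and hub top at 0.106, so the wheel is home. Before winding, I relax the push and check the holders.

Request:
play_rows:
  targets:
    - {"grip":180,"linear":[0,0,0.2],"delta_rot":[0,0,0]}
    - {"grip":180,"linear":[0,0,0.25],"delta_rot":[0,0,0]}
    - {"grip":180,"linear":[0,0,0.25],"delta_rot":[0,0,0]}
    - {"grip":180,"linear":[0,0,0.25],"delta_rot":[0,0,0]}

```text
time: 35.4
ee_pos: [0.5039, 0.3107, 0.0729]
tcp_rot: [-179.6, 0.3, 136.9]
wrist_force: [-2.9, -1.8, 7.0]
opening: 0.0411
grasp_force: 83.4
```

```bash
python3 sh.py; python3 - <<'E'
from chk import *
p=bot.camera("scene")
for s in (0,2): print(s); cyl(p,s)
p=bot.camera("side")
for s in (0,2): print("side",s); cyl(p,s)
E
```

```text
[0.5039 0.3107 0.0729] [-179.63    0.31  136.92] op 0.0411 [-2.9 -1.8  7. ] [-0.49  0.63  0.  ] rel [0.13 0.03 4.81] yaw err rad -0.0003 tilt fix [ 0.0085 -0.0005 -0.0003]
0
-0.044 88 across 0.0016 z 0.0511 r 0.0277 top 0.0810
-0.029 142 across -0.0009 z 0.0543 r 0.0218 top 0.0782
-0.014 49 across -0.0011 z 0.0531 r 0.0171 top 0.0722
0.001 63 across -0.0005 z 0.0524 r 0.0302 top 0.0827
0.016 114 across -0.0001 z 0.0514 r 0.0298 top 0.0825
0.031 116 across -0.0001 z 0.0499 r 0.0228 top 0.0738
0.046 123 across -0.0019 z 0.0506 r 0.0183 top 0.0707
2
-0.044 72 across 0.0022 z 0.0509 r 0.0279 top 0.0792
-0.029 93 across 0.0011 z 0.0539 r 0.0239 top 0.0785
0.016 39 across 0.0044 z 0.0407 r 0.0400 top 0.0813
0.046 25 across -0.0013 z 0.0508 r 0.0174 top 0.0682
side 0
-0.044 132 across -0.0005 z 0.0589 r 0.0213 top 0.0820
0.001 122 across -0.0005 z 0.0522 r 0.0278 top 0.0844
0.016 42 across -0.0007 z 0.0547 r 0.0300 top 0.0855
side 2
-0.044 141 across -0.0007 z 0.0573 r 0.0212 top 0.0809
-0.029 28 across -0.0000 z 0.0540 r 0.0261 top 0.0813
0.001 127 across -0.0001 z 0.0520 r 0.0275 top 0.0854
0.016 38 across -0.0005 z 0.0532 r 0.0309 top 0.0856
```

Both holders are in place. Winding clockwise now.

Request:
play_rows:
  targets:
    - {"grip":180,"linear":[0,0,0.05],"delta_rot":[0,0,-0.12]}
    - {"grip":180,"linear":[0,0,0.05],"delta_rot":[0,0,-0.25]}
    - {"grip":180,"linear":[0,0,0.05],"delta_rot":[0,0,-0.38]}
    - {"grip":180,"linear":[0,0,0.05],"delta_rot":[0,0,-0.51]}
    - {"grip":180,"linear":[0,0,0.05],"delta_rot":[0,0,-0.64]}
    - {"grip":180,"linear":[0,0,0.05],"delta_rot":[0,0,-0.77]}
    - {"grip":180,"linear":[0,0,0.05],"delta_rot":[0,0,-0.9]}
    - {"grip":180,"linear":[0,0,0.05],"delta_rot":[0,0,-1.03]}
    - {"grip":180,"linear":[0,0,0.05],"delta_rot":[0,0,-1.16]}
    - {"grip":180,"linear":[0,0,0.05],"delta_rot":[0,0,-1.3]}

```text
time: 36.5
ee_pos: [0.505, 0.3106, 0.073]
tcp_rot: [-179.7, 0.3, 62.1]
wrist_force: [4.6, -1.7, 1.8]
opening: 0.0414
grasp_force: 82.9
```

Request:
play_rows:
  targets:
    - {"grip":180,"linear":[0,0,0],"delta_rot":[0,0,-0.1]}
    - {"grip":180,"linear":[0,0,0],"delta_rot":[0,0,-0.2]}
    - {"grip":180,"linear":[0,0,0],"delta_rot":[0,0,-0.27]}
    - {"grip":180,"linear":[0,0,0],"delta_rot":[0,0,-0.27]}

```text
time: 36.9
ee_pos: [0.505, 0.3105, 0.073]
tcp_rot: [-179.7, 0.2, 46.8]
wrist_force: [5.3, -3.0, 1.6]
opening: 0.0411
grasp_force: 82.9
```

```bash
python3 sh.py; python3 -c "
from h import *
print(cur()[2]['q'].round(1))"
```

```text
[0.505  0.3105 0.073 ] [-179.73    0.23   46.84] op 0.0411 [ 5.3 -3.   1.6] [-0.64 -0.94 -0.05] rel [0.02 0.05 4.8 ] yaw err rad 1.5718 tilt fix [ 0.0047 -0.0051  1.5718]
[ 31.5  10.9  -0.8  78.6   0.2 164.7]
```

Request:
play_rows:
  targets:
    - {"grip":80,"linear":[0,0,0],"delta_rot":[0,0,0]}
    - {"grip":40,"linear":[0,0,0],"delta_rot":[0,0,0]}
    - {"grip":40,"linear":[0,0,0],"delta_rot":[0,0,0]}
    - {"grip":40,"linear":[0,0,3],"delta_rot":[0,0,0]}
    - {"grip":40,"linear":[0,0,7],"delta_rot":[0,0,0]}
    - {"grip":40,"linear":[0,-1,12],"delta_rot":[0,0,0.15]}
    - {"grip":40,"linear":[-2,-5,16],"delta_rot":[0,0,0.3]}
    - {"grip":40,"linear":[-5,-9,18],"delta_rot":[0,0,0.45]}
    - {"grip":40,"linear":[-7.5,-13,18],"delta_rot":[0,0,0.6]}
    - {"grip":40,"linear":[-8.5,-16,18],"delta_rot":[0,0,0.75]}

```text
time: 37.9
ee_pos: [0.4175, 0.1498, 0.2544]
tcp_rot: [-179.7, 0.2, 90.4]
wrist_force: [0.9, -0.4, -0.2]
opening: 0.0721
grasp_force: 0.0
```

```bash
cat > bar.py <<'E'
from place import *
def bar(p):
    X,u=cloud(p); c=np.radians(-2.29); e=np.array([np.cos(c),np.sin(c)]);n=np.array([-e[1],e[0]]); d=X[:,:2]-SL[1]
    a=d@e;b=d@n; m=(X[:,2]>.044)&(X[:,2]<.053)&(b<-.04)&(b>-.12)&(a>-.13)&(a<.13)
    print("bar b pct",len(b[m]),np.percentile(b[m],[3,50,97]).round(4))
if __name__=="__main__":
    p=bot.camera("wrist"); bar(p); np.save("last.npy",p,allow_pickle=True)
    e=proj(p,[.375,.115,.03])[0].astype(int); print(e)
    a,b=np.clip(e[0],70,570),np.clip(e[1],60,420); save(p,sys.argv[1],(a-70,b-60,a+70,b+60),5)
    x,R,o=cur();print(x.round(3),o["tcp_rot"].round(1))
    from wh import wheel
    print(wheel(p,(.505,.311),.106))
E
python3 bar.py b12.png
```

```text
bar b pct 2860 [-0.0871 -0.0805 -0.0751]
[283 235]
[0.416 0.146 0.255] [-179.7    0.3   91.2]
(2362, ((503.8332214355469, 310.3303527832031), (43.35844421386719, 42.52212905883789), 47.80780792236328), np.float64(0.10589604985550546))
```

View pics/b12.png

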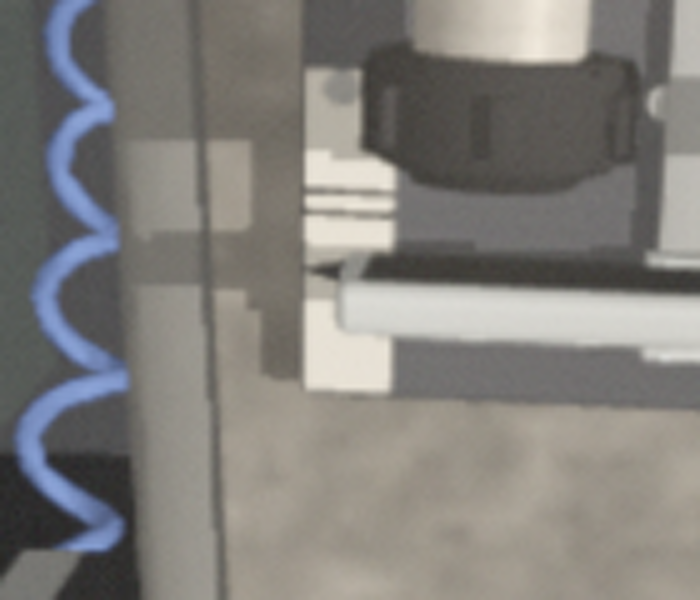

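The bar has moved 7 mm for the 90° turn. The pointer is at crop (310,270) and the lines at rows 190 and 212, so about 3.1 rad remain. I'll regrip the hub half a turn back.

Request:
play_rows:
  targets:
    - {"grip":20,"linear":[1,2,0],"delta_rot":[0,0,0.14]}
    - {"grip":20,"linear":[2,4,0],"delta_rot":[0,0,0.28]}
    - {"grip":20,"linear":[3,6,0],"delta_rot":[0,0,0.42]}
    - {"grip":20,"linear":[4,8,0],"delta_rot":[0,0,0.56]}
    - {"grip":20,"linear":[5,10,0],"delta_rot":[0,0,0.7]}
    - {"grip":20,"linear":[6,12,0],"delta_rot":[0,0,0.84]}
    - {"grip":20,"linear":[7,14,0],"delta_rot":[0,0,0.98]}
    - {"grip":20,"linear":[8,15,0],"delta_rot":[0,0,1.12]}
    - {"grip":20,"linear":[8.5,16,0],"delta_rot":[0,0,1.26]}
    - {"grip":20,"linear":[8.9,16.4,0],"delta_rot":[0,0,1.4]}

```text
time: 38.95
ee_pos: [0.508, 0.3159, 0.2523]
tcp_rot: [-179.6, 0.2, 170.5]
wrist_force: [0.2, 0.1, 0.0]
opening: 0.0787
grasp_force: 0.0
```

Request:
play_rows:
  targets:
    - {"grip":20,"linear":[0,0,-1],"delta_rot":[0,0,0.14]}
    - {"grip":20,"linear":[0,0,-2],"delta_rot":[0,0,0.28]}
    - {"grip":20,"linear":[0,0,-4],"delta_rot":[0,0,0.42]}
    - {"grip":20,"linear":[0,0,-6],"delta_rot":[0,0,0.56]}
    - {"grip":20,"linear":[0,0,-8],"delta_rot":[0,0,0.7]}
    - {"grip":20,"linear":[0,0,-10],"delta_rot":[0,0,0.84]}
    - {"grip":20,"linear":[0,0,-10],"delta_rot":[0,0,0.96]}
    - {"grip":20,"linear":[0,0,-10],"delta_rot":[0,0,0.96]}

```text
time: 39.75
ee_pos: [0.5074, 0.3148, 0.1522]
tcp_rot: [-179.6, 0.2, -134.7]
wrist_force: [0.8, 0.4, 0.1]
opening: 0.0785
grasp_force: 0.0
```

```bash
python3 - <<'E'
from h import *
x,R,o=cur(); print(x.round(4),o["tcp_rot"].round(2),o["q"].round(1),((np.array([.505,.3105,.075])-x)*100).round(2),"rot",np.radians((226.9-o["tcp_rot"][2]+180)%360-180).round(3))
E
```

```text
[0.5074 0.3148 0.1522] [-179.65    0.22 -134.73] [ 32.   10.3   7.2  86.6  -0.3 -13.3] [-0.24 -0.43 -7.72] rot 0.028
```

Request:
play_rows:
  targets:
    - {"grip":20,"linear":[-0.25,-0.45,0],"delta_rot":[0,0,0.028]}
    - {"grip":20,"linear":[-0.25,-0.45,-2],"delta_rot":[0,0,0.028]}
    - {"grip":20,"linear":[-0.25,-0.45,-5],"delta_rot":[0,0,0.028]}
    - {"grip":20,"linear":[-0.25,-0.45,-7],"delta_rot":[0,0,0.028]}
    - {"grip":20,"linear":[-0.25,-0.45,-7.6],"delta_rot":[0,0,0.028]}
    - {"grip":20,"linear":[-0.25,-0.45,-7.6],"delta_rot":[0,0,0.028]}
    - {"grip":120,"linear":[-0.25,-0.45,-7.6],"delta_rot":[0,0,0.028]}
    - {"grip":180,"linear":[-0.25,-0.45,-7.6],"delta_rot":[0,0,0.028]}
    - {"grip":180,"linear":[-0.25,-0.45,-7.6],"delta_rot":[0,0,0.028]}
    - {"grip":180,"linear":[-0.25,-0.45,-7.6],"delta_rot":[0,0,0.028]}

```text
time: 40.75
ee_pos: [0.5058, 0.3109, 0.0788]
tcp_rot: [-179.6, 0.4, -133.2]
wrist_force: [-2.2, 0.6, 6.1]
opening: 0.0406
grasp_force: 80.6
```

Request:
play_rows:
  targets:
    - {"grip":180,"linear":[0,0,0],"delta_rot":[0,0,0]}
    - {"grip":180,"linear":[0,0,0],"delta_rot":[0,0,0]}

```text
time: 40.95
ee_pos: [0.5058, 0.3109, 0.0787]
tcp_rot: [-179.6, 0.4, -133.2]
wrist_force: [-1.9, -0.4, 6.2]
opening: 0.0406
grasp_force: 80.6
```

Request:
play_rows:
  targets:
    - {"grip":180,"linear":[0,0,0],"delta_rot":[0,0,-0.12]}
    - {"grip":180,"linear":[0,0,0],"delta_rot":[0,0,-0.25]}
    - {"grip":180,"linear":[0,0,0],"delta_rot":[0,0,-0.38]}
    - {"grip":180,"linear":[0,0,0],"delta_rot":[0,0,-0.51]}
    - {"grip":180,"linear":[0,0,0],"delta_rot":[0,0,-0.64]}
    - {"grip":180,"linear":[0,0,0],"delta_rot":[0,0,-0.77]}
    - {"grip":180,"linear":[0,0,0],"delta_rot":[0,0,-0.9]}
    - {"grip":180,"linear":[0,0,0],"delta_rot":[0,0,-1.03]}
    - {"grip":180,"linear":[0,0,0],"delta_rot":[0,0,-1.16]}
    - {"grip":180,"linear":[0,0,0],"delta_rot":[0,0,-1.3]}
  force: 100

```text
time: 41.95
ee_pos: [0.5055, 0.3097, 0.0788]
tcp_rot: [-179.6, 0.4, 151.9]
wrist_force: [-3.9, -5.6, 9.4]
opening: 0.0404
grasp_force: 100.2
```

Request:
play_rows:
  targets:
    - {"grip":180,"linear":[0,0,0],"delta_rot":[0,0,-0.13]}
    - {"grip":180,"linear":[0,0,0],"delta_rot":[0,0,-0.26]}
    - {"grip":180,"linear":[0,0,0],"delta_rot":[0,0,-0.39]}
    - {"grip":180,"linear":[0,0,0],"delta_rot":[0,0,-0.52]}
    - {"grip":180,"linear":[0,0,0],"delta_rot":[0,0,-0.65]}
    - {"grip":180,"linear":[0,0,0],"delta_rot":[0,0,-0.78]}
    - {"grip":180,"linear":[0,0,0],"delta_rot":[0,0,-0.91]}
    - {"grip":180,"linear":[0,0,0],"delta_rot":[0,0,-1.04]}
    - {"grip":180,"linear":[0,0,0],"delta_rot":[0,0,-1.17]}
    - {"grip":180,"linear":[0,0,0],"delta_rot":[0,0,-1.3]}

```text
time: 42.95
ee_pos: [0.5044, 0.3097, 0.0788]
tcp_rot: [-179.6, 0.3, 77.5]
wrist_force: [-9.4, -6.2, 12.1]
opening: 0.0404
grasp_force: 100.4
```

```bash
python3 - <<'E'
from place import *
from bar import bar
x,R,o=cur(); y=o["tcp_rot"][2]; print(x.round(4),y,o["q"].round(1),o["torque"].round(2),o["wrist_force"].round(1),o["opening"],"turned",np.radians(226.8-y))
for n in ("scene","side"): bar(bot.camera(n))
E
```

```text
[0.5044 0.3097 0.0788] 77.49289856580154 [ 3.15e+01  1.10e+01 -1.00e-01  7.95e+01  1.00e-01  1.34e+02] [-1.26  2.26  0.33] [-9.4 -6.2 12.1] 0.04043870681981941 turned 2.605900516635911
bar b pct 266 [-0.0763 -0.0684 -0.0456]
bar b pct 424 [-0.0799 -0.0715 -0.0465]
```

Request:
play_rows:
  targets:
    - {"grip":180,"linear":[0,0,0],"delta_rot":[0,0,-0.12]}
    - {"grip":180,"linear":[0,0,0],"delta_rot":[0,0,-0.24]}
    - {"grip":180,"linear":[0,0,0],"delta_rot":[0,0,-0.36]}
    - {"grip":180,"linear":[0,0,0],"delta_rot":[0,0,-0.45]}
    - {"grip":180,"linear":[0,0,0],"delta_rot":[0,0,-0.45]}
    - {"grip":180,"linear":[0,0,0],"delta_rot":[0,0,-0.45]}

```text
time: 43.65
ee_pos: [0.5041, 0.3099, 0.0787]
tcp_rot: [-179.6, 0.4, 52.0]
wrist_force: [-10.4, -4.6, 11.0]
opening: 0.0404
grasp_force: 100.5
```

Request:
play_rows:
  targets:
    - {"grip":80,"linear":[0,0,0],"delta_rot":[0,0,0]}
    - {"grip":40,"linear":[0,0,0],"delta_rot":[0,0,0]}
    - {"grip":40,"linear":[0,0,0],"delta_rot":[0,0,0]}
    - {"grip":40,"linear":[0,0,3],"delta_rot":[0,0,0]}
    - {"grip":40,"linear":[0,0,7],"delta_rot":[0,0,0]}
    - {"grip":40,"linear":[0,-1,12],"delta_rot":[0,0,0.1]}
    - {"grip":40,"linear":[-2,-5,16],"delta_rot":[0,0,0.2]}
    - {"grip":40,"linear":[-5,-9,18],"delta_rot":[0,0,0.3]}
    - {"grip":40,"linear":[-7.5,-13,18],"delta_rot":[0,0,0.45]}
    - {"grip":40,"linear":[-8.5,-16,18],"delta_rot":[0,0,0.6]}

```text
time: 44.65
ee_pos: [0.4192, 0.1492, 0.2586]
tcp_rot: [-179.8, 0.2, 86.8]
wrist_force: [1.0, -1.1, 0.3]
opening: 0.072
grasp_force: 0.0
```

```bash
python3 bar.py b13.png; python3 - <<'E'
from chk import *
p=bot.camera("wrist")
for s in (0,2): print(s); cyl(p,s)
E
```

```text
bar b pct 2890 [-0.0721 -0.0655 -0.0599]
[284 236]
[0.418 0.145 0.259] [-179.8    0.3   87.6]
(1839, ((504.5762023925781, 310.72149658203125), (40.00796127319336, 42.132965087890625), 53.15085220336914), np.float64(0.10567451860578486))
0
-0.044 533 across -0.0002 z 0.0499 r 0.0285 top 0.0818
-0.029 687 across 0.0001 z 0.0535 r 0.0245 top 0.0810
-0.014 451 across 0.0002 z 0.0529 r 0.0174 top 0.0718
0.001 676 across 0.0006 z 0.0452 r 0.0323 top 0.0832
0.016 866 across 0.0005 z 0.0508 r 0.0305 top 0.0826
0.031 694 across 0.0001 z 0.0479 r 0.0252 top 0.0748
0.046 701 across 0.0002 z 0.0456 r 0.0244 top 0.0713
2
-0.044 619 across 0.0014 z 0.0518 r 0.0269 top 0.0804
-0.029 721 across 0.0007 z 0.0536 r 0.0246 top 0.0796
-0.014 472 across 0.0001 z 0.0526 r 0.0174 top 0.0712
0.001 723 across 0.0046 z 0.0412 r 0.0361 top 0.0831
0.016 900 across 0.0001 z 0.0506 r 0.0302 top 0.0822
0.031 719 across 0.0002 z 0.0498 r 0.0233 top 0.0768
0.046 696 across 0.0009 z 0.0462 r 0.0237 top 0.0712
```

View pics/b13.png

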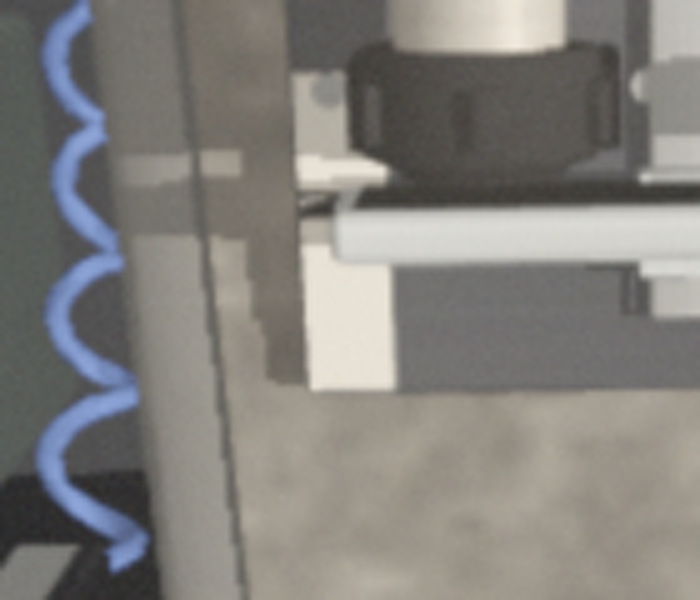

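The pointer now stands by the lines, around crop (315,205). I measure it numerically.

```bash
python3 - <<'E'
from place import *
p=np.load("last.npy",allow_pickle=True).item()
g=np.array(p["color"]).astype(int).mean(2); r=np.array(p["range_z"])
e=proj(p,[.375,.115,.03])[0].astype(int); a,b=e; x0,y0=a-70,b-60
c=np.radians(-2.29); n=np.array([-np.sin(c),np.cos(c)])
print("crop origin",x0,y0)
for row in range(y0+28,y0+54):
    cols=np.arange(x0+58,x0+80); px=np.c_[cols,np.full(len(cols),row)]; C,d=ray(p,px); P=C+d*r[row,cols][:,None]
    print(row-y0,"b=%.1f"%(((P[6,:2]-SL[1])@n)*1000),g[row,cols].astype(int).tolist(),"z",(P[2:16:3,2]*1000).astype(int).tolist())
im=cv2.imread("pics/b12.png",0); print("b12",[int(im[y,350]) for y in range(150,300,5)])
E
```

```text
crop origin 214 176
28 b=-53.3 [105, 160, 171, 172, 173, 173, 175, 174, 173, 174, 169, 133, 85, 64, 65, 80, 83, 81, 75, 67, 66, 68] z [12, 12, 12, 38, 70]
29 b=-54.3 [108, 158, 171, 171, 173, 173, 173, 173, 173, 173, 171, 136, 88, 72, 66, 73, 70, 71, 66, 66, 67, 71] z [11, 12, 12, 38, 65]
30 b=-55.6 [104, 153, 173, 180, 179, 180, 176, 172, 173, 173, 171, 151, 136, 117, 98, 73, 66, 68, 68, 67, 69, 68] z [12, 12, 10, 12, 64]
31 b=-56.8 [115, 176, 206, 214, 212, 211, 190, 182, 179, 179, 180, 175, 173, 169, 152, 121, 97, 77, 70, 65, 65, 68] z [12, 12, 13, 12, 11]
32 b=-57.8 [115, 185, 216, 222, 223, 222, 215, 214, 213, 214, 214, 213, 213, 212, 211, 205, 183, 144, 111, 81, 68, 70] z [12, 13, 13, 11, 12]
33 b=-58.8 [117, 184, 217, 222, 223, 224, 224, 223, 223, 223, 223, 223, 222, 222, 222, 222, 217, 210, 199, 138, 86, 71] z [12, 11, 12, 11, 12]
34 b=-60.3 [115, 171, 214, 222, 224, 224, 223, 224, 222, 221, 221, 221, 221, 221, 221, 221, 221, 220, 214, 157, 110, 86] z [11, 13, 11, 12, 13]
35 b=-61.3 [116, 160, 209, 220, 221, 220, 221, 219, 202, 193, 194, 192, 192, 191, 192, 191, 191, 190, 187
[... 2038 characters left out ...]
2, 222, 223, 219, 182, 183, 204, 210, 210, 209, 209, 209, 210, 210, 208, 208, 209, 208] z [12, 12, 47, 47, 48]
51 b=-80.1 [111, 116, 170, 214, 222, 223, 223, 221, 196, 185, 198, 203, 203, 201, 202, 202, 202, 202, 202, 201, 199, 200] z [12, 12, 12, 47, 49]
52 b=-81.1 [111, 110, 162, 212, 223, 224, 223, 222, 216, 207, 202, 199, 197, 198, 198, 197, 198, 198, 197, 193, 181, 177] z [11, 13, 11, 47, 48]
53 b=-82.7 [111, 112, 162, 213, 223, 223, 223, 222, 222, 220, 218, 218, 216, 217, 216, 217, 218, 217, 216, 201, 156, 137] z [11, 12, 12, 11, 12]
b12 [175, 175, 202, 223, 226, 227, 227, 214, 162, 181, 222, 229, 183, 170, 206, 224, 225, 225, 226, 206, 176, 154, 143, 139, 140, 141, 154, 184, 204, 214]
```

```bash
python3 -c "
from workcell import bot
print(bot.get_obs()['wrist_force'].round(1)); print(bot.job_done())"
```

```text
[-0.1  1.8 -0.1]
the job is handed in; nothing more can be done
None
```

The job is handed in; no verdict came back. Both standing holders lie in slots 0 and 2, the wheel is home on the D-shaft, and I measure the pointer about midway between the lines (about 5.0 rad). I viewed 15 pictures, one over the limit of 14.

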